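# Measure a batch of turned hubs on the optical bench

### The job

Stand all the steel hubs from the rubber mat flat on the grey carrier, then slide the loaded carrier by its handle across the glass, never lifting it, until it lies squarely inside the outline in front of the camera barrel. Take the shot by pulling the sprung capture slide on the grey box right out to its stop, keep it there for about two seconds and let it go fully home; then slide the carrier with all the hubs still aboard back into the other outline and stand every hub upright on the floor of the white tray. Leave the wooden case, the ring gauge and the bottle where they are, and leave the carrier in its outline.

Things in the scene. Friction and masses are not known exactly. Their poses are not given: they have to be found in the camera images.
- hub1: a plain steel turned hub standing on the rubber mat at the start (two to four of the four are present): round flange 40 mm across and 9 mm high below, round boss 26 mm across above it, 34 mm high in all, 100 g. Origin at the centre of its underside, z up its axis. Grip it by the boss, from above
- hub2: a plain steel turned hub standing on the rubber mat at the start (two to four of the four are present): round flange 40 mm across and 9 mm high below, round boss 26 mm across above it, 34 mm high in all, 100 g. Origin at the centre of its underside, z up its axis. Grip it by the boss, from above
- hub3: a plain steel turned hub standing on the rubber mat at the start (two to four of the four are present): round flange 40 mm across and 9 mm high below, round boss 26 mm across above it, 34 mm high in all, 100 g. Origin at the centre of its underside, z up its axis. Grip it by the boss, from above
- hub4: a plain steel turned hub standing on the rubber mat at the start (two to four of the four are present): round flange 40 mm across and 9 mm high below, round boss 26 mm across above it, 34 mm high in all, 100 g. Origin at the centre of its underside, z up its axis. Grip it by the boss, from above
- carrier: loose flat grey carrier on the glass, 252 (its x) by 80 mm (y), 0.5 kg. Floor 6 mm thick; a lip 4 mm wide rises 4 mm above it all round (inside 244 by 72 mm). In the middle an upright black handle, 30 (x) by 12 mm (y), its top 56 mm above the underside. Hubs stand in one row, two each side of the handle (say x = +-42, +-92 mm). Origin: centre of underside, z up. Starts about in the load outline
- stage: fixed flat glass stage with a black edge, 300 by 310 mm, 20 mm high, nearly square to the robot. Origin at the centre of its underside, z up
- load_mark: printed outline of a rectangle on the glass, 272 (x) by 100 mm (y) inside, the one without a camera. Origin at its centre on the glass (20 mm above the bench); x along its long side. The two outlines lie side by side, 160 mm apart centre to centre along y; which is left varies
- camera_mark: the same printed outline, the one with the black camera barrel (60 mm across, its front 190 mm from the outline's centre in +x, its top 84 mm above the bench) looking along it from the far side. Origin at the outline's centre on the glass; x along its long side, towards the camera
- mat: fixed black rubber mat on the bench, 170 by 170 by 3 mm, on the left or right. Origin at the centre of its underside
- tray: fixed shallow white tray on the bench, on the other side: 180 mm (x) by 170 mm (y) by 15 mm high outside, walls and floor 5 mm thick. Origin at the centre of its underside, z up
- capture_box: fixed grey box, 90 by 70 mm and 90 mm high, that carries the capture slide on the face towards the robot. Origin at the centre of its underside, its x pointing away from the robot, square to the base axes; it stands to the left or right of the stage's far end
- capture (a joint): how far the capture slide is pulled out, in m: 0 home, 0.050 at its stop. It moves straight along -x of the box (towards the robot). The spring takes 3.6 N to start and 9.6 N at the stop, and returns it when let go
- capture_grip (a point): top centre of the black upright grip plate of the capture slide: 12 mm thick (x), 36 mm wide (y), 65 mm tall, its top 105 mm above the bench. It sits on a 10 mm rod at 55 mm height; at home there are 49 mm between the plate and the box. The point moves with the slide
- gauge_case: bystander: closed wooden gauge case, 100 by 80 by 41 mm, loose, on the other side of the stage from the capture box
- ring_gauge: bystander: dark steel ring, 60 mm outside, 36 mm bore, 20 mm high, loose on the bench
- cleaner: bystander: white bottle, 48 mm across and 130 mm high, loose on the bench
There are look-alikes about, which are no part of the job. What is shaped like the capture_box but blue or yellow is not meant.

How it is judged:
On the way, in this order (a step that is already met when the one before it is completed fails the run):
1. all the hubs stand flat on the carrier's floor (x of hub1 in the frame of carrier between -0.112 and 0.112 m and y of hub1 in the frame of carrier between -0.026 and 0.026 m and z of hub1 in the frame of carrier between 0.002 and 0.0095 m and angle between each of hub1, hub2, hub3, hub4's own z axis and vertical below 0.1 rad and x of hub2 in the frame of carrier between -0.112 and 0.112 m and y of hub2 in the frame of carrier between -0.026 and 0.026 m and z of hub2 in the frame of carrier between 0.002 and 0.0095 m and x of hub3 in the frame of carrier between -0.112 and 0.112 m and y of hub3 in the frame of carrier between -0.026 and 0.026 m and z of hub3 in the frame of carrier between 0.002 and 0.0095 m and x of hub4 in the frame of carrier between -0.112 and 0.112 m and y of hub4 in the frame of carrier between -0.026 and 0.026 m and z of hub4 in the frame of carrier between 0.002 and 0.0095 m), for 0.2 s.
2. the loaded carrier lies in the outline in front of the camera (all of step 1 and horizontal distance between carrier and camera_mark below 0.018 m and angle between the x axis of carrier and the x axis of camera_mark, either way round below 0.15 rad), for 0.2 s.
3. the capture slide is held out at its stop for a second with the loaded carrier in front of the camera (all of step 2 and value of joint capture above 0.044 m), for 1 s.
4. the capture slide is home and the carrier, hubs still aboard, is back in the other outline (all of step 1 and value of joint capture below 0.005 m and horizontal distance between carrier and load_mark below 0.018 m and angle between the x axis of carrier and the x axis of load_mark, either way round below 0.15 rad), for 0.2 s.
At the end, for the whole second after the job is handed in: every hub stands upright (within 6 degrees) and still on the tray's floor; the carrier lies within 18 mm and 8.5 degrees of the centre of the outline without a camera; the capture slide is within 5 mm of home (x of hub1 in the frame of tray between -0.078 and 0.078 m and y of hub1 in the frame of tray between -0.073 and 0.073 m and z of hub1 in the frame of tray between 0.001 and 0.0085 m and angle between each of hub1, hub2, hub3, hub4's own z axis and vertical below 0.1 rad and x of hub2 in the frame of tray between -0.078 and 0.078 m and y of hub2 in the frame of tray between -0.073 and 0.073 m and z of hub2 in the frame of tray between 0.001 and 0.0085 m and x of hub3 in the frame of tray between -0.078 and 0.078 m and y of hub3 in the frame of tray between -0.073 and 0.073 m and z of hub3 in the frame of tray between 0.001 and 0.0085 m and x of hub4 in the frame of tray between -0.078 and 0.078 m and y of hub4 in the frame of tray between -0.073 and 0.073 m and z of hub4 in the frame of tray between 0.001 and 0.0085 m and horizontal distance between carrier and load_mark below 0.018 m and angle between the x axis of carrier and the x axis of load_mark, either way round below 0.15 rad and value of joint capture below 0.005 m and linear speed of each of hub1, hub2, hub3, hub4, carrier below 0.02 m/s); the robot touches nothing.
It fails at once if the carrier is lifted more than 7 mm off the glass (z of carrier in the frame of stage above 0.027 m).
It fails at once if the carrier is tipped (angle between carrier's own z axis and vertical above 0.12 rad).
It fails at once if the gauge case is moved more than 20 mm (distance of gauge_case from where it was at the start of the episode above 0.02 m).
It fails at once if the ring gauge is moved more than 20 mm (distance of ring_gauge from where it was at the start of the episode above 0.02 m).
It fails at once if the cleaner is moved more than 20 mm (distance of cleaner from where it was at the start of the episode above 0.02 m).
Of hub1, hub2, hub3, hub4 only 2 to 4 are there at a start; the rules pass over those that are not, and their reading is None.
At some moment in a run one of hub1, hub2, hub3, hub4 may be knocked a few centimetres aside while the robot is not near it.
Once in a run the grip may slacken for a moment while it holds something.
It also fails if it takes over 210 s, if anything falls off the work surface, if the arm or the gripper's body presses on something with over 40 N, if the wrist force passes 120 N, or if a joint passes its speed limit or range.

### The arm

A 6-joint arm with a two-finger parallel gripper is mounted at the origin on the work surface. World frame = base frame: x ahead of the robot, y to its left, z up, the work surface at z = 0. Lengths are in m, angles in rad, forces in N, time in s.
With the tool pointing down it reaches from about 0.35 to 0.775 m from the base axis. Payload 7.3 kg.
Tool frame: the origin (TCP) lies at the very end of the fingers, on their centre line; the grasp point (between the pads) lies 19 mm behind it; z points along the fingers, y is the line along which they close (so a half turn about z gives the same grasp; the last joint's range is limited). The gripper opens to 92 mm and grips with 3 to 60 N. Pads are 19 mm wide; open, the fingers measure 130 mm over their backs; the gripper's body (75 mm by 190 mm) begins 47 mm behind the grasp point.
Start: joints at [-1.398, 0.342, 1.524, -0, 1.275, -0.146], TCP at [0.165, -0.499, 0.19] pointing down, gripper open.
Joint ranges: [-2.53, 2.53], [-0.77, 2.02], [0.04, 2.7], [-1, 4.14], [0.28, 2.66], [-3.11, 3.11]. Speed limits (rad/s): [2.57, 2.57, 3.14, 3.14, 3.14, 3.14].

### API

Orientations are given as [roll, pitch, yaw] about the fixed x, y, z axes, in that order (R = Rz(yaw) Ry(pitch) Rx(roll)).
In Python, from cell import robot gives the robot as it stands.
- The arm moves only by the tool apply_moves, never from a script. Its argument "rows" is a list of rows, each an object with "xyz": the shift along the tool's x, y, z in mm, a list of three; "turn": the turn about the tool's z in rad. A call has 1 to 10 rows; each row shifts and turns the commanded pose from where the row before left it, along the tool's axes as they then stand; what a row does not reach is not made up. A row lasts 1/8 s, in which the tool goes at most 62.5 mm and 10.7 degrees, less where a joint would pass 70% of its speed; a pose out of reach is approached as far as the arm can. A call with a gripper value outside its range is refused whole. "gripper" is the opening, from 0 (shut) to 1 (fully open), set as the call begins (left out, the last holds). The fingers move at their own pace and stop on an object; "newtons" is the grip in N (left out, the last holds). Time passes only in rows, so rows that do not move let the fingers close. It gives the time, the measured TCP pose, the force and the opening at its end, in the units of the state.
- robot.observe(): the state, without advancing time (a new reading comes with each control period).
- robot.read_camera(name): name is "scene" or "top" or "wrist"; returns a dict with "frame" (480x640x3 uint8, blue, green, red), "mtx" (3x3 intrinsics, pixels), "R" (3x3) and "t" (3): a world point X has camera coordinates R X + t; the wrist camera has in their place "T_tool_cam" (4x4, takes a point from camera to tool coordinates, whose origin is the TCP and whose axes are the flange's). Camera axes: x right, y down, z forward; pixel columns grow to the right and rows downward; lengths in m; the calibration is good to about 2 mm. A picture is of the moment at which its call begins: read the wrist's pose just before it. There is no depth.
- robot.hand_in(): hands the job in, once; it reports no verdict.
The state is a dict: "time": time; "qpos": joint angles; "qvel": joint speeds; "joint_efforts": joint torques, N m; "tool_pos": TCP position; "tool_rot": TCP orientation; "contact_force": force on the tool from outside, world axes, zero at the start; "torque": the same for the moment, N m; "opening": finger opening in m.
Only numpy, scipy, OpenCV 4.12 (cv2) and the standard library are available. Lean on these libraries where they do the work, as an engineer would, in place of code of your own. Each camera call takes 0.05 s, during which the arm holds its last target. There are 200 camera calls.

## Working session

There is one attempt and no reset: what is moved stays moved. The work goes in short steps, Python scripts to look and compute and a tool call to move; the robot and the scene stay as the last step left them, time stands still between calls to the robot, and variables do not carry over. Pictures are saved under pics/ and viewed, on a budget of 14 in all, crops included, one or two more only if the job needs it, and the job is handed in when it is done.

Besides the shell and the picture viewer there is one more tool, called after ">>>" as name(argument=value, ...), one argument or row to a line, values as JSON. apply_moves: Moves the arm, as the interface text tells. Its arguments: {"type":"object","properties":{"rows":{"type":"array"},"gripper":{"type":"number"},"newtons":{"type":"number"}},"required":["rows"]}

```bash
mkdir -p pics; ls; python3 - <<'E'
from cell import robot
import cv2
s=robot.observe(); print({k:(v if not hasattr(v,'round') else v) for k,v in s.items()})
for n in('scene','top'):
    c=robot.read_camera(n); cv2.imwrite(f'pics/{n}0.png',c['frame']); print(n,c['mtx'],c['R'],c['t'])
c=robot.read_camera('wrist'); print(c['mtx'],c['T_tool_cam'])
E
```

```text
pics
{'time': 0.0, 'qpos': array([-1.39800298e+00,  3.42709213e-01,  1.52500957e+00, -4.12803011e-05,
        1.27539453e+00, -1.45998034e-01]), 'qvel': array([-0.00047273, -0.00048874,  0.00270464, -0.00191938,  0.00152543,
        0.00089673]), 'joint_efforts': array([-2.58915986e-05, -4.31237698e+01, -2.44220138e+01,  7.16627156e-02,
        5.59932785e-02, -1.45013391e-04]), 'tool_pos': array([ 0.16447364, -0.49808642,  0.18905461]), 'tool_rot': array([-3.14008242e+00, -1.82172320e-04,  3.18803294e-01]), 'contact_force': array([ 0.94865735, -0.1615808 ,  0.78720633]), 'torque': array([-0.06689486, -0.00034176,  0.0072617 ]), 'opening': 0.09173920990074659}
scene [[554.86711768   0.         322.81260894]
 [  0.         554.86711768 236.41098012]
 [  0.           0.           1.        ]] [[ 0.3290075   0.94432381 -0.00256894]
 [ 0.79183688 -0.27736046 -0.54411904]
 [-0.51453709  0.17698506 -0.83900409]] [-0.24526865 -0.37794795  1.88103313]
top [[442.48185754   0.         315.66113215]
 [  0.         442.48185754 241.3513123 ]
 [  0.           0.           1.        ]] [[-2.33221183e-04 -9.99920562e-01 -1.26022060e-02]
 [-9.90938812e-01  1.92374080e-03 -1.34300302e-01]
 [ 1.34313877e-01  1.24566933e-02 -9.90860542e-01]] [0.0807375  0.56409156 1.08568042]
[[371.91096601   0.         319.640542  ]
 [  0.         371.91096601 239.29711505]
 [  0.           0.           1.        ]] [[-4.66177649e-04 -9.66040496e-01 -2.58390292e-01  6.89019586e-02]
 [ 9.99998492e-01 -8.82671293e-04  1.49587380e-03  1.32904200e-04]
 [-1.67314836e-03 -2.58389205e-01  9.66039450e-01 -1.93279445e-01]
 [ 0.00000000e+00  0.00000000e+00  0.00000000e+00  1.00000000e+00]]
```

View pics/top0.png

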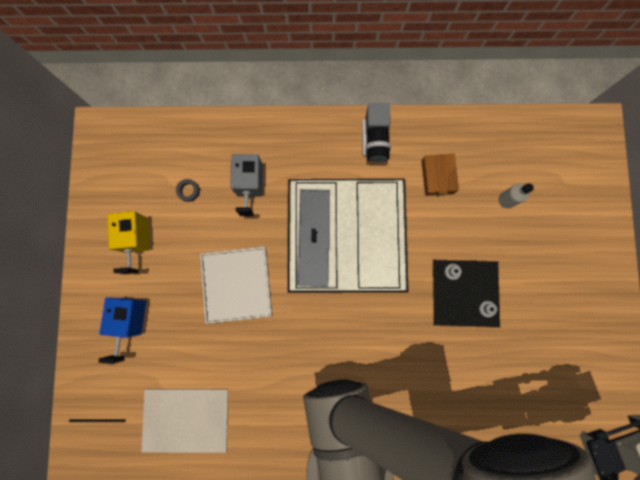

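View pics/scene0.png

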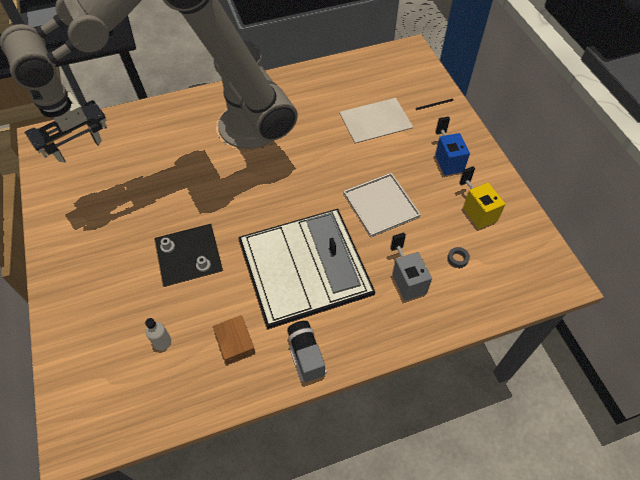

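The top view shows two hubs on the mat, at (453,271) and (488,309). The carrier is in the left outline with its handle at (314,236). The camera outline is on the right, around (378,235), with the barrel at (377,145). The grey capture box is at (246,170) with its plate at (244,211), and the tray is at (236,285). In the scene view the hubs are at (167,244) and (203,264), and the plate is at (398,241).

```bash
cat > h.py <<'E'
import numpy as np, cv2
from cell import robot
from scipy.spatial.transform import Rotation as Ro
def cam(n):
    s=robot.observe(); c=robot.read_camera(n)
    if n=='wrist':
        T=np.eye(4); T[:3,:3]=Ro.from_euler('xyz',s['tool_rot']).as_matrix(); T[:3,3]=s['tool_pos']
        M=np.linalg.inv(T@c['T_tool_cam']); c['R'],c['t']=M[:3,:3],M[:3,3]
    return c
def ray(c,uv):
    d=c['R'].T@np.linalg.inv(c['mtx'])@np.array([uv[0],uv[1],1.]); return -c['R'].T@c['t'],d
def plane(c,uv,z):
    o,d=ray(c,uv); return o+d*(z-o[2])/d[2]
def tri(c1,u1,c2,u2):
    P=[c['mtx']@np.c_[c['R'],c['t']] for c in(c1,c2)]
    X=cv2.triangulatePoints(P[0],P[1],np.float64(u1).reshape(2,1),np.float64(u2).reshape(2,1)).ravel(); return X[:3]/X[3]
def proj(c,X):
    p=c['mtx']@(c['R']@np.asarray(X,float)+c['t']); return p[:2]/p[2]
def blobs(mask,amin):
    n,l,st,ce=cv2.connectedComponentsWithStats(mask.astype(np.uint8)); return [(ce[i].round(1),st[i].tolist()) for i in range(1,n) if st[i,4]>=amin]
def tomove(dw):  # world mm shift -> tool axes
    s=robot.observe(); return Ro.from_euler('xyz',s['tool_rot']).inv().apply(dw)
E
python3 - <<'E'
from h import *
np.set_printoptions(precision=4,suppress=True)
T=cam('top');S=cam('scene')
def sub(c,x0,y0,x1,y1,f):
    g=c['frame'].astype(int);m=np.zeros(g.shape[:2],bool);m[y0:y1,x0:x1]=f(g[y0:y1,x0:x1]);return m
bright=lambda g:g.mean(2)>70
hubT=blobs(sub(T,436,263,496,323,bright),15);hubS=blobs(sub(S,160,230,216,280,bright),15)
print('hubT',hubT,'\nhubS',hubS)
for b,_ in hubT: print('hubT@20',plane(T,b,.02))
for b,_ in hubS: print('hubS@20',plane(S,b,.02))
for a,_ in hubT:
    for b,_ in hubS: print('tri',tri(T,a,S,b))
def quad(m):
    cs,_=cv2.findContours(m.astype(np.uint8),0,2);return cv2.minAreaRect(max(cs,key=cv2.contourArea))
hs=lambda c:cv2.cvtColor(c['frame'],cv2.COLOR_BGR2HSV).astype(int)
g=T['frame'].astype(int)
def rect(name,m,z):
    r=quad(m);P=[plane(T,p,z) for p in cv2.boxPoints(r)]
    print(name,np.mean(P,0),'sides',np.linalg.norm(P[1]-P[0]),np.linalg.norm(P[2]-P[1]),'ang',[np.degrees(np.arctan2(*(P[i+1]-P[i])[1::-1])) for i in (0,1)])
rect('mat',sub(T,425,250,510,335,lambda g:(g.max(2)<60)),.003)
rect('carrier',sub(T,294,186,334,290,lambda g:(g.mean(2)<150)&(g.mean(2)>70)),.028)
rect('stage',sub(T,280,170,416,300,lambda g:(g.max(2)<60)),.02)
rect('tray',sub(T,190,235,285,335,lambda g:(g.min(2)>110)),.015)
for n,b in (('plateT',blobs(sub(T,232,200,262,220,lambda g:g.max(2)<50),5)),('plateS',blobs(sub(S,385,228,412,252,lambda g:g.max(2)<50),5)),('handT',blobs(sub(T,300,222,328,250,lambda g:g.max(2)<50),5)),('handS',blobs(sub(S,322,230,345,262,lambda g:g.max(2)<50),5))): print(n,b)
crop=lambda c,x0,y0,x1,y1:cv2.resize(c['frame'][y0:y1,x0:x1],(400,300),interpolation=cv2.INTER_NEAREST)
cv2.imwrite('pics/c1.png',np.vstack([np.hstack([crop(T,280,170,420,275),crop(T,430,255,510,315)]),np.hstack([crop(T,210,150,290,210),crop(S,380,220,440,265)])]))
E
```

```text
hubT [(array([452.7, 271.4]), [445, 263, 17, 17, 217]), (array([487.3, 308.7]), [479, 301, 17, 17, 221])] 
hubS [(array([168.1, 231.8]), [160, 230, 24, 7, 88]), (array([214.3, 233.7]), [213, 230, 3, 11, 22]), (array([166.5, 244.7]), [160, 237, 15, 16, 152]), (array([202.4, 263.5]), [196, 256, 15, 16, 157]), (array([160.3, 275.3]), [160, 270, 2, 10, 15]), (array([206.7, 277.2]), [192, 273, 24, 7, 92])]
hubT@20 [ 0.4887 -0.269   0.02  ]
hubT@20 [ 0.3947 -0.3519  0.02  ]
hubS@20 [ 0.3541 -0.3424  0.02  ]
hubS@20 [ 0.4053 -0.2164  0.02  ]
hubS@20 [ 0.3968 -0.355   0.02  ]
hubS@20 [ 0.4925 -0.271   0.02  ]
hubS@20 [ 0.4911 -0.3898  0.02  ]
hubS@20 [ 0.5396 -0.2692  0.02  ]
tri [ 0.4698 -0.2913  0.1553]
tri [ 0.4847 -0.2225  0.1397]
tri [ 0.4729 -0.3076  0.1043]
tri [ 0.489  -0.271   0.0143]
tri [ 0.4804 -0.3539 -0.027 ]
tri [ 0.4966 -0.2786 -0.0461]
tri [ 0.3946 -0.3351  0.0735]
tri [ 0.4312 -0.2571  0.1055]
tri [ 0.3942 -0.3547  0.0156]
tri [ 0.4246 -0.3137 -0.0403]
tri [ 0.3919 -0.4106 -0.137 ]
tri [ 0.4321 -0.3233 -0.0994]
mat [ 0.4351 -0.3058  0.003 ] sides 0.16538630853370204 0.16351936875200235 ang [np.float64(-90.07877312166946), np.float64(176.83464805047842)]
carrier [0.5777 0.0846 0.028 ] sides 0.09916390686713632 0.2671610559791658 ang [np.float64(-90.20479882510263), np.float64(179.68521266490325)]
stage [0.5833 0.0847 0.02  ] sides 0.010373519730436705 0.03140260933820515 ang [np.float64(-90.13183329836443), np.float64(179.98074249554543)]
tray [0.4572 0.2884 0.015 ] sides 0.17534308817966468 0.18142857056127087 ang [np.float64(-83.88412759719374), np.float64(-173.0031926005859)]
plateT [(array([244.8, 211.4]), [237, 208, 16, 8, 102])]
plateS [(array([397.6, 240.7]), [391, 233, 14, 17, 156])]
handT [(array([313.5, 235.6]), [312, 230, 4, 12, 47])]
handS [(array([332.3, 246.7]), [329, 238, 7, 18, 87])]
```

View pics/c1.png

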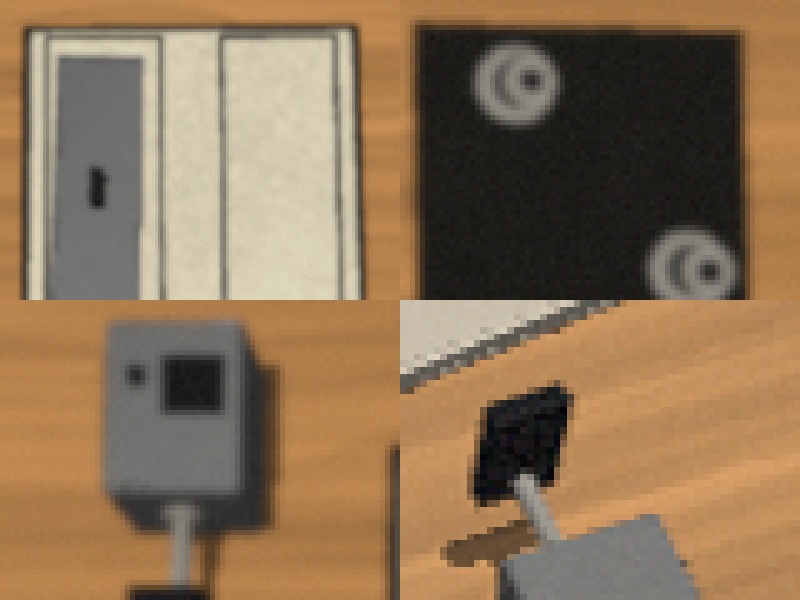

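>>> apply_moves(
  rows=[
    {"xyz":[0,0,0],"turn":0.16},
    {"xyz":[0,0,0],"turn":0.159},
    {"xyz":[40,-28,0],"turn":0},
    {"xyz":[40,-28,0],"turn":0},
    {"xyz":[40,-28,0],"turn":0},
    {"xyz":[40,-28,0],"turn":0},
    {"xyz":[40,-28,0],"turn":0},
    {"xyz":[40,-28,0],"turn":0},
    {"xyz":[40,-28,0],"turn":0},
    {"xyz":[40,-28,0],"turn":0},
  ],
  gripper=0.6,
  newtons=30,
)

```text
time: 1.5
tool_pos: [0.4858, -0.2735, 0.1896]
tool_rot: [3.141, 0.0, -0.0]
contact_force: [-0.0, -0.6, 0.1]
opening: 0.0553
```

```bash
cat >> h.py <<'E'
def whubs(c,lo=75,amin=200):
    g=c['frame'].astype(int); m=(g.max(2)-g.min(2)<25)&(g.mean(2)>lo); return m
E
python3 - <<'E'
from h import *
np.set_printoptions(precision=4,suppress=True)
c=cam('wrist'); s=robot.observe(); print(s['time'],s['tool_pos'],s['tool_rot'],s['qpos'])
for X in ([.489,-.27,.012],[.489,-.27,.037],[.394,-.353,.012]): print(proj(c,X))
cv2.imwrite('pics/w1.png',c['frame'])
E
```

```text
1.55 [ 0.4899 -0.2699  0.1896] [-3.1396 -0.0029  0.0028] [-0.6428  0.4041  1.4299  0.0035  1.3064  0.9243]
[315.3143 207.4601]
[315.0629 212.1001]
[392.8191 294.6831]
```

View pics/w1.png

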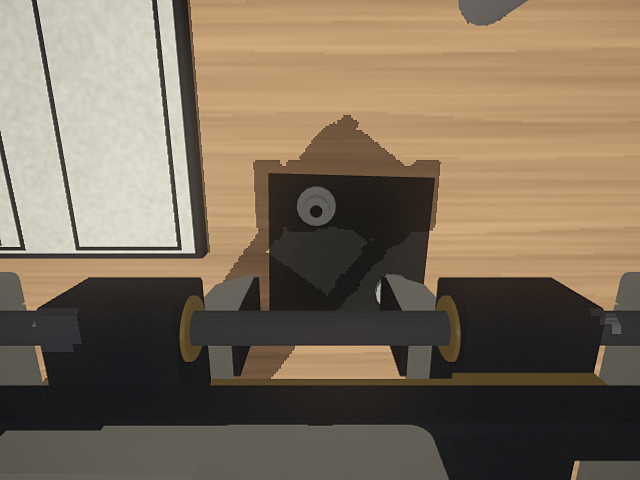

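The wrist view shows the hub at (316,206), against a predicted (315,207). That is within about 1 mm, so I'll descend.

>>> apply_moves(
  rows=[
    {"xyz":[0,0,35],"turn":0},
    {"xyz":[0,0,35],"turn":0},
    {"xyz":[0,0,35],"turn":0},
    {"xyz":[0,0,35],"turn":0},
    {"xyz":[0,0,22],"turn":0},
    {"xyz":[0,0,11],"turn":0},
    {"xyz":[0,0,0],"turn":0},
    {"xyz":[0,0,0],"turn":0},
  ],
)

```text
time: 2.55
tool_pos: [0.4852, -0.2751, 0.0177]
tool_rot: [3.14, -0.001, -0.0]
contact_force: [0.5, -0.1, 0.7]
opening: 0.055
```

>>> apply_moves(
  rows=[
    {"xyz":[0,0,0],"turn":0},
    {"xyz":[0,0,0],"turn":0},
    {"xyz":[0,0,0],"turn":0},
    {"xyz":[0,0,0],"turn":0},
  ],
  gripper=0.15,
)

```text
time: 3.05
tool_pos: [0.4846, -0.2747, 0.0168]
tool_rot: [3.141, -0.0, -0.0]
contact_force: [0.3, 0.0, 0.1]
opening: 0.0197
```

```bash
python3 - <<'E'
from h import *
np.set_printoptions(precision=4,suppress=True)
T=cam('top');s=robot.observe();print(s['tool_pos'],s['contact_force'],s['opening'])
g=T['frame'].astype(int)
# carrier: grey mask, edges
m=np.zeros((480,640),bool);r=g[182:296,291:337];m[182:296,291:337]=(r.mean(2)>75)&(r.mean(2)<135)&(np.ptp(r,axis=2)<25)
m=cv2.morphologyEx(m.astype(np.uint8),cv2.MORPH_OPEN,np.ones((7,7)))
cs,_=cv2.findContours(m,0,2);R=cv2.minAreaRect(max(cs,key=cv2.contourArea));print(R)
P=np.array([plane(T,p,.029) for p in cv2.boxPoints(R)]);print(P.mean(0),P)
# stage outer black border
m=np.zeros((480,640),np.uint8);r=g[170:300,280:416];m[170:300,280:416]=(r.mean(2)<80)|(np.ptp(r,axis=2)<60)
cs,_=cv2.findContours(m,0,2);R=cv2.minAreaRect(max(cs,key=cv2.contourArea));P=np.array([plane(T,p,.02) for p in cv2.boxPoints(R)]);print('stage',R,P.mean(0),'\n',P)
print('handle top/mid',plane(T,(313.5,235.6),.06))
# outline interior light regions
m=np.zeros((480,640),np.uint8);r=g[185:290,350:408];m[185:290,350:408]=r.mean(2)>150
for b in blobs(m,300): print(b, plane(T,b[0],.02))
E
```

```text
[ 0.4846 -0.2747  0.0168] [-1.0835 -0.0495 -1.2999] 0.016569692196657253
((312.0, 239.0), (98.0, 32.0), 90.0)
[0.5735 0.0897 0.029 ] [[0.7006 0.1314 0.029 ]
 [0.7003 0.0481 0.029 ]
 [0.4465 0.0491 0.029 ]
 [0.4466 0.13   0.029 ]]
stage ((347.5, 239.0), (120.0, 121.0), 90.0) [ 0.5755 -0.0016  0.02  ] 
 [[ 0.7327  0.1559  0.02  ]
 [ 0.7315 -0.1622  0.02  ]
 [ 0.419  -0.1534  0.02  ]
 [ 0.419   0.1532  0.02  ]]
handle top/mid [0.5758 0.0852 0.06  ]
(array([353.1, 239.3]), [350, 185, 13, 105, 742]) [ 0.5719 -0.0163  0.02  ]
(array([377.5, 235.8]), [358, 185, 41, 103, 3921]) [ 0.5809 -0.0794  0.02  ]
(array([401.2, 237.7]), [398, 185, 8, 105, 497]) [ 0.5758 -0.1403  0.02  ]
```

Opening is 16.6 mm, which is less than the boss, so I'll look.

```bash
python3 - <<'E'
from h import *
np.set_printoptions(precision=4,suppress=True)
s=robot.observe();print(s['time'],s['tool_pos'],s['opening'])
T=cam('top');S=cam('scene');W=cam('wrist')
cv2.imwrite('pics/c2.png',np.vstack([np.hstack([cv2.resize(T['frame'][225:345,410:570],(400,300)),cv2.resize(S['frame'][195:315,125:285],(400,300))]),cv2.resize(W['frame'][90:390,120:520],(800,300))]))
E
```

```text
3.1 [ 0.4846 -0.2747  0.0168] 0.016569692196657253
```

View pics/c2.png

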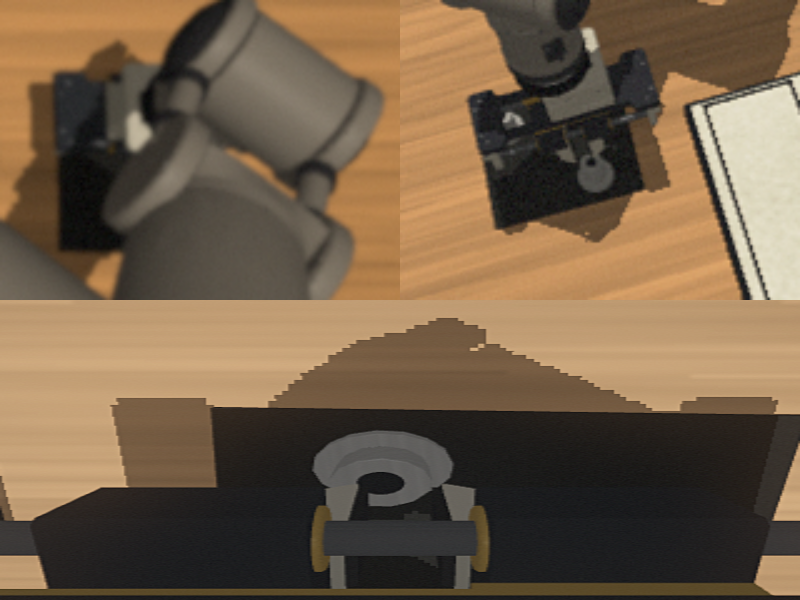

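The hub sits ahead of the closed fingertips (wrist crop about (380,465)). It was off-centre or got squeezed out forwards. I'll open, back straight up, let the arm settle and measure again.

>>> apply_moves(
  rows=[
    {"xyz":[0,0,0],"turn":0},
    {"xyz":[0,0,0],"turn":0},
    {"xyz":[0,0,0],"turn":0},
    {"xyz":[0,0,-35],"turn":0},
    {"xyz":[0,0,-35],"turn":0},
    {"xyz":[0,0,-35],"turn":0},
    {"xyz":[0,0,-35],"turn":0},
    {"xyz":[0,0,0],"turn":0},
    {"xyz":[0,0,0],"turn":0},
    {"xyz":[0,0,0],"turn":0},
  ],
  gripper=0.6,
)

```text
time: 4.5
tool_pos: [0.484, -0.2742, 0.1554]
tool_rot: [-3.14, 0.002, -0.0]
contact_force: [0.9, 0.8, -0.8]
opening: 0.0551
```

```bash
python3 - <<'E'
from h import *
np.set_printoptions(precision=4,suppress=True)
for i in range(4):
    s=robot.observe();print(s['time'],s['tool_pos'],s['tool_rot']); W=cam('wrist')
g=W['frame'].astype(int);m=np.zeros((480,640),bool);m[100:260,200:460]=(g.mean(2)>62)[100:260,200:460]&(np.ptp(g,axis=2)<25)[100:260,200:460]
for b in blobs(m,100): print(b,plane(W,b[0],.012))
S=cam('scene');print(proj(S,[.489,-.27,.02]))
p=s['tool_pos'];
for d in(0,.03,.05,.08): print('tcp axis',proj(W,p-[0,0,d]))
cv2.imwrite('pics/w2.png',W['frame'])
E
```

```text
4.5 [ 0.484  -0.2742  0.1554] [-3.1402  0.002  -0.0002]
4.55 [ 0.4841 -0.2742  0.1555] [-3.1402  0.0019 -0.0002]
4.6 [ 0.4842 -0.2743  0.1556] [-3.1404  0.0016 -0.0002]
4.65 [ 0.4843 -0.2744  0.1558] [-3.1406  0.0013 -0.0002]
(array([314.8, 209.3]), [294, 189, 43, 43, 1284]) [ 0.4916 -0.2706  0.012 ]
[202.4673 262.3893]
tcp axis [318.6784 269.8292]
tcp axis [318.765  253.6575]
tcp axis [318.8117 244.9357]
tcp axis [318.8698 234.095 ]
```

View pics/w2.png

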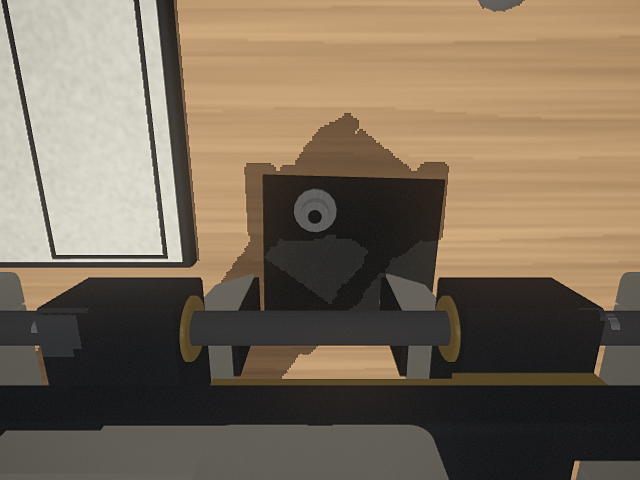

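The fingertips seem to end at row 278, where I'd expect the TCP ±9.5 mm edge at about row 253. I'll check this with an enhanced crop and overlaid predictions.

```bash
python3 - <<'E'
from h import *
W=cam('wrist');S=cam('scene');s=robot.observe();p=s['tool_pos'];print(p,s['opening'])
def prep(c,x0,y0,x1,y1):
    f=(255*(c['frame']/255.)**.45).astype(np.uint8)
    k=400/(x1-x0);o=cv2.resize(f[y0:y1,x0:x1],(400,int((y1-y0)*k)),interpolation=cv2.INTER_CUBIC)
    for z,col in((0,(0,0,255)),(.019,(0,255,0)),(.04,(255,0,0))):
        for sy in(-1,1):
            for sx in(-1,1):
                u=(proj(c,p+[sx*.0095,sy*s['opening']/2,z])-[x0,y0])*k; cv2.circle(o,tuple(int(v) for v in u),3,col,-1)
    return o
a=prep(W,220,180,420,380);u=proj(S,p);x,y=int(u[0]),int(u[1]);b=prep(S,x-50,y-60,x+50,y+40)
cv2.imwrite('pics/c3.png',np.hstack([a,b]))
E
```

```text
[ 0.48455609 -0.27459219  0.15646313] 0.054893928077643574
```

View pics/c3.png

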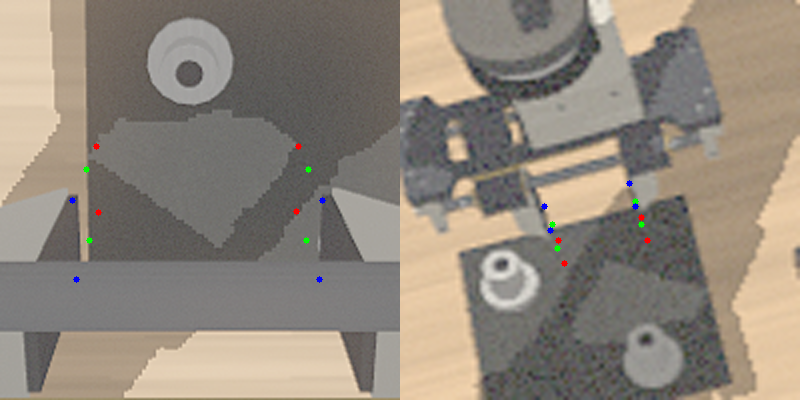

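Both views agree. The real fingertips end about 40 mm behind the reported TCP (the blue marks), so the fingers closed above the hub and never touched it. From here I use tip height = reported z + ~0.04, and I'll verify that by contact.

>>> apply_moves(
  rows=[
    {"xyz":[6,-4,0],"turn":0},
    {"xyz":[0,0,35],"turn":0},
    {"xyz":[0,0,35],"turn":0},
    {"xyz":[0,0,35],"turn":0},
    {"xyz":[0,0,35],"turn":0},
    {"xyz":[0,0,15],"turn":0},
    {"xyz":[0,0,0],"turn":0},
    {"xyz":[0,0,0],"turn":0},
  ],
  gripper=0.5,
)

```text
time: 5.85
tool_pos: [0.4916, -0.2712, 0.003]
tool_rot: [3.14, -0.002, -0.0]
contact_force: [-0.7, -0.6, -0.4]
opening: 0.0459
```

>>> apply_moves(
  rows=[
    {"xyz":[0,0,6],"turn":0},
    {"xyz":[0,0,6],"turn":0},
    {"xyz":[0,0,6],"turn":0},
    {"xyz":[0,0,0],"turn":0},
    {"xyz":[0,0,0],"turn":0},
  ],
)

```text
time: 6.48
tool_pos: [0.4907, -0.2707, -0.0163]
tool_rot: [3.142, 0.0, -0.0]
contact_force: [-0.3, -0.0, 0.4]
opening: 0.046
```

>>> apply_moves(
  rows=[
    {"xyz":[0,0,0],"turn":0},
    {"xyz":[0,0,0],"turn":0},
    {"xyz":[0,0,0],"turn":0},
    {"xyz":[0,0,0],"turn":0},
    {"xyz":[0,0,0],"turn":0},
  ],
  gripper=0.15,
)

```text
time: 7.1
tool_pos: [0.4907, -0.2707, -0.0162]
tool_rot: [3.141, -0.0, -0.0]
contact_force: [0.2, 0.4, 1.7]
opening: 0.0252
```

Gripped: opening is 25.2 mm against a 26 mm boss. I'll re-grip a little deeper for security.

>>> apply_moves(
  rows=[
    {"xyz":[0,0,0],"turn":0},
    {"xyz":[0,0,0],"turn":0},
    {"xyz":[0,0,3],"turn":0},
    {"xyz":[0,0,3],"turn":0},
    {"xyz":[0,0,0],"turn":0},
    {"xyz":[0,0,0],"turn":0},
  ],
  gripper=0.45,
)

```text
time: 7.85
tool_pos: [0.4906, -0.2707, -0.0223]
tool_rot: [3.142, 0.0, -0.0]
contact_force: [-0.5, -0.6, -0.8]
opening: 0.0416
```

>>> apply_moves(
  rows=[
    {"xyz":[0,0,0],"turn":0},
    {"xyz":[0,0,0],"turn":0},
    {"xyz":[0,0,0],"turn":0},
    {"xyz":[0,0,0],"turn":0},
  ],
  gripper=0.15,
  newtons=40,
)

```text
time: 8.35
tool_pos: [0.4907, -0.2707, -0.0222]
tool_rot: [3.141, -0.0, -0.0]
contact_force: [-0.8, -0.6, 0.9]
opening: 0.025
```

>>> apply_moves(
  rows=[
    {"xyz":[0,0,-15],"turn":0},
    {"xyz":[0,0,-25],"turn":0},
    {"xyz":[0,0,-30],"turn":0},
    {"xyz":[0,0,-30],"turn":0},
    {"xyz":[0,0,0],"turn":0},
    {"xyz":[0,0,0],"turn":0},
  ],
)

```text
time: 9.1
tool_pos: [0.4902, -0.2703, 0.0773]
tool_rot: [-3.141, 0.001, -0.0]
contact_force: [-0.6, -0.3, -0.9]
opening: 0.025
```

>>> apply_moves(
  rows=[
    {"xyz":[5,-15,-20],"turn":0},
    {"xyz":[10,-35,-20],"turn":0},
    {"xyz":[15,-50,0],"turn":0},
    {"xyz":[15,-55,0],"turn":0},
    {"xyz":[15,-55,0],"turn":0},
    {"xyz":[15,-55,0],"turn":0},
    {"xyz":[15,-50,0],"turn":0},
    {"xyz":[10,-30,0],"turn":0},
    {"xyz":[0,-13,0],"turn":0},
    {"xyz":[0,0,0],"turn":0},
  ],
)

```text
time: 10.35
tool_pos: [0.5898, 0.0875, 0.1166]
tool_rot: [3.141, 0.002, 0.001]
contact_force: [-0.9, -0.6, -0.7]
opening: 0.0249
```

>>> apply_moves(
  rows=[
    {"xyz":[0,0,0],"turn":0},
    {"xyz":[0,0,0],"turn":0},
    {"xyz":[0,0,0],"turn":0},
  ],
)

```text
time: 10.72
tool_pos: [0.5907, 0.0865, 0.1178]
tool_rot: [3.141, -0.0, -0.001]
contact_force: [-0.0, -0.1, -1.0]
opening: 0.0251
```

```bash
python3 - <<'E'
from h import *
np.set_printoptions(precision=4,suppress=True)
W=cam('wrist');s=robot.observe();print(s['time'],s['tool_pos'],s['tool_rot'],s['opening'])
for X in ([.576,.087,.076],[.576,.087,.026],[.70,.127,.03],[.70,.047,.03],[.45,.127,.03],[.45,.047,.03]): print(X,proj(W,X))
cv2.imwrite('pics/w4.png',W['frame'])
E
```

```text
10.775 [0.5907 0.0867 0.1178] [ 3.1414 -0.0001 -0.0012] 0.025331218215273225
[0.576, 0.087, 0.076] [318.0563 269.5392]
[0.576, 0.087, 0.026] [318.2036 248.4843]
[0.7, 0.127, 0.03] [260.719   80.7207]
[0.7, 0.047, 0.03] [374.6273  80.5207]
[0.45, 0.127, 0.03] [272.9181 388.0234]
[0.45, 0.047, 0.03] [364.2863 387.771 ]
```

View pics/w4.png

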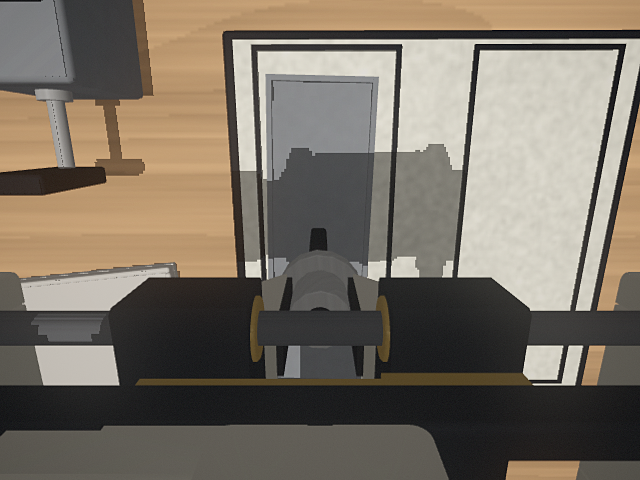

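The wrist view shows the carrier's far corners at (266,74) and (378,77). The load outline's far corners are at (254,47) and (401,47). The camera outline's are at (476,47) and (623,47), and the stage corner is at (233,38).

```bash
python3 - <<'E'
from h import *
np.set_printoptions(precision=4,suppress=True)
s=robot.observe()
c=robot.read_camera('wrist');T=np.eye(4);T[:3,:3]=Ro.from_euler('xyz',s['tool_rot']).as_matrix();T[:3,3]=s['tool_pos'];M=np.linalg.inv(T@c['T_tool_cam']);c['R'],c['t']=M[:3,:3],M[:3,3]
g=c['frame'].astype(int);v=g.mean(2)
# sub-pixel: edges along rows
def dark(row,a,b): 
    seg=v[row,a:b]; w=np.clip(150-seg,0,None); return a+(w*np.arange(b-a)).sum()/w.sum()
pts={}
for nm,a,b,rows in(('loadL',248,266,(55,100,150)),('loadR',385,408,(55,100,145)),('camL',455,485,(60,120,200,260)),('camR',578,632,(60,120,200,260))):
    P=np.array([plane(c,(dark(r,a,b),r),.02) for r in rows]);print(nm,P[:,:2].tolist())
for nm,cols in(('loadtop',(270,330,390)),('camtop',(490,550,610))):
    P=[];
    for k in cols:
        seg=v[42:56,k];w=np.clip(150-seg,0,None);P.append(plane(c,(k,42+(w*np.arange(14)).sum()/w.sum()),.02)[:2].round(4).tolist())
    print(nm,P)
# carrier edges: colour step light->grey
for nm,a,b in(('cL',262,275),('cR',364,384)):
    P=[]
    for r in(90,110,130,145):
        d=np.diff(v[r,a:b]);k=a+np.argmin(d) if nm=='cL' else a+np.argmax(d);P.append(plane(c,(k+.5,r),.03)[:2].round(4).tolist())
    print(nm,P)
print('ctop',[plane(c,(k,70+np.argmin(np.diff(v[70:85,k]))+.5),.03)[:2].round(4).tolist() for k in(285,320,360)])
print(plane(c,(266,74),.03),plane(c,(378,77),.03))
# handle far face: dark col region near (318,228)
m=np.zeros(v.shape,bool);m[222:252,300:340]=v[222:252,300:340]<45
for b in blobs(m,20):print(b,plane(c,b[0],.07))
E
```

```text
loadL [[0.7185107123796404, 0.1325047998107774], [0.6882220587061104, 0.13242313265935055], [0.6524130255071767, 0.1324886226864321]]
loadR [[0.7183790688498007, 0.029163084246875984], [0.6880713224527637, 0.02905399050905296], [0.655931179284763, 0.02907480542230953]]
camL [[0.7150252736414591, -0.026403647660601076], [0.6739371246685911, -0.026419757560398188], [0.613803707818862, -0.025718241260920094], [0.5641035213859804, -0.026637089622333174]]
camR [[0.7148910443786981, -0.13014926489514422], [0.6737694953133472, -0.13500962725768922], [0.6135851669590794, -0.14017476112673027], [0.5638518293483578, -0.14044247415218997]]
loadtop [[0.7235, 0.1211], [0.7237, 0.0784], [0.7237, 0.0357]]
camtop [[0.7239, -0.0356], [0.7238, -0.0784], [0.7237, -0.1212]]
cL [[0.6939, 0.1241], [0.6805, 0.1246], [0.6668, 0.1244], [0.6562, 0.1211]]
cR [[0.6938, 0.0485], [0.6804, 0.0451], [0.6666, 0.0453], [0.6561, 0.0457]]
ctop [[0.7046, 0.11], [0.704, 0.0856], [0.7033, 0.0575]]
[0.7043 0.1233 0.03  ] [0.7023 0.0449 0.03  ]
(array([318.3, 239. ]), [310, 228, 18, 23, 362]) [0.5955 0.087  0.07  ]
```

Results:

| Item | x (m) | y (m) | Notes |
|---|---|---|---|
| Load outline | 0.585 | 0.081 | line width checks against the 160 mm pitch |
| Camera outline | 0.585 | -0.079 | |
| Carrier | 0.577 | 0.0865 | yaw about -0.02, width 79 mm as given |

I'll place this hub at carrier +88 mm.

>>> apply_moves(
  rows=[
    {"xyz":[25,0,0],"turn":0},
    {"xyz":[30,1,0],"turn":0},
    {"xyz":[19,1,0],"turn":0},
    {"xyz":[0,0,25],"turn":0},
    {"xyz":[0,0,30],"turn":0},
    {"xyz":[0,0,30],"turn":0},
    {"xyz":[0,0,15],"turn":0},
    {"xyz":[0,0,6],"turn":0},
    {"xyz":[0,0,0],"turn":0},
    {"xyz":[0,0,0],"turn":0},
  ],
)

```text
time: 12.08
tool_pos: [0.6655, 0.0853, 0.013]
tool_rot: [3.142, -0.002, -0.0]
contact_force: [-0.3, -0.2, -1.2]
opening: 0.025
```

>>> apply_moves(
  rows=[
    {"xyz":[0,0,3],"turn":0},
    {"xyz":[0,0,3],"turn":0},
    {"xyz":[0,0,2],"turn":0},
    {"xyz":[0,0,0],"turn":0},
    {"xyz":[0,0,0],"turn":0},
  ],
)

```text
time: 12.7
tool_pos: [0.6647, 0.0853, 0.0037]
tool_rot: [3.141, -0.0, -0.0]
contact_force: [-0.1, 0.6, -1.0]
opening: 0.0251
```

>>> apply_moves(
  rows=[
    {"xyz":[0,0,1.5],"turn":0},
    {"xyz":[0,0,1.5],"turn":0},
    {"xyz":[0,0,0],"turn":0},
    {"xyz":[0,0,0],"turn":0},
  ],
)

```text
time: 13.2
tool_pos: [0.6647, 0.0853, 0.0009]
tool_rot: [3.142, -0.0, -0.0]
contact_force: [-0.8, 0.2, 1.6]
opening: 0.0253
```

Contact is about where expected (the force turns upward). Release and rise.

>>> apply_moves(
  rows=[
    {"xyz":[0,0,0],"turn":0},
    {"xyz":[0,0,0],"turn":0},
    {"xyz":[0,0,0],"turn":0},
    {"xyz":[0,0,-10],"turn":0},
    {"xyz":[0,0,-25],"turn":0},
    {"xyz":[0,0,-35],"turn":0},
    {"xyz":[0,0,-40],"turn":0},
    {"xyz":[0,0,-20],"turn":0},
  ],
  gripper=0.5,
)

```text
time: 14.2
tool_pos: [0.6659, 0.0854, 0.1344]
tool_rot: [3.142, -0.005, -0.0]
contact_force: [0.5, -0.1, -0.4]
opening: 0.0458
```

>>> apply_moves(
  rows=[
    {"xyz":[-20,30,0],"turn":0},
    {"xyz":[-30,50,0],"turn":0},
    {"xyz":[-32,52,0],"turn":0},
    {"xyz":[-32,52,0],"turn":0},
    {"xyz":[-32,52,0],"turn":0},
    {"xyz":[-32,52,0],"turn":0},
    {"xyz":[-32,52,0],"turn":0},
    {"xyz":[-32,52,0],"turn":0},
    {"xyz":[-28,45,0],"turn":0},
    {"xyz":[0,0,0],"turn":0},
  ],
)

```text
time: 15.45
tool_pos: [0.3929, -0.3548, 0.1315]
tool_rot: [3.14, -0.001, -0.005]
contact_force: [-0.8, 0.4, -0.1]
opening: 0.0459
```

>>> apply_moves(
  rows=[
    {"xyz":[0,0,0],"turn":0},
    {"xyz":[0,0,0],"turn":0},
    {"xyz":[0,0,0],"turn":0},
  ],
)

```text
time: 15.82
tool_pos: [0.3953, -0.3506, 0.1309]
tool_rot: [3.141, -0.0, 0.002]
contact_force: [0.6, -0.0, 0.3]
opening: 0.0458
```

```bash
cat >> h.py <<'E'
def findhub(W,z,x0=180,x1=460,y0=60,y1=275,lo=62,amin=300):
    g=W['frame'].astype(int);m=np.zeros((480,640),bool)
    m[y0:y1,x0:x1]=((g.mean(2)>lo)&(np.ptp(g,axis=2)<25))[y0:y1,x0:x1]
    return [(b,plane(W,b[0],z)) for b in blobs(m,amin)]
E
python3 - <<'E'
from h import *
np.set_printoptions(precision=4,suppress=True)
s=robot.observe();print(s['time'],s['tool_pos'],s['tool_rot'],s['opening'])
W=cam('wrist');T=cam('top');S=cam('scene')
print(findhub(W,.012))
for X in([.394,-.353,.012],[.665,.085,.045]): print(proj(W,X),proj(S,X),proj(T,X))
g=np.vstack([np.hstack([cv2.resize(W['frame'],(400,300)),cv2.resize(T['frame'][165:345,280:520],(400,300))]),np.hstack([cv2.resize(S['frame'][195:315,230:390],(400,300)),cv2.resize(S['frame'][195:315,125:285],(400,300))])])
cv2.imwrite('pics/c5.png',g)
E
```

```text
15.825 [ 0.3953 -0.3506  0.1309] [ 3.1415 -0.0001  0.0018] 0.04580589399819583
[((array([245.1, 131.9]), [180, 67, 189, 198, 16725]), array([ 0.4706, -0.2912,  0.012 ])), ((array([317.4, 239.8]), [264, 199, 90, 71, 3154]), array([ 0.3805, -0.3494,  0.012 ]))]
[321.5437 224.6746] [167.6559 245.1929] [486.5592 308.9159]
[-427.1355 -216.7881] [342.4554 273.2139] [313.7144 201.9462]
```

View pics/c5.png

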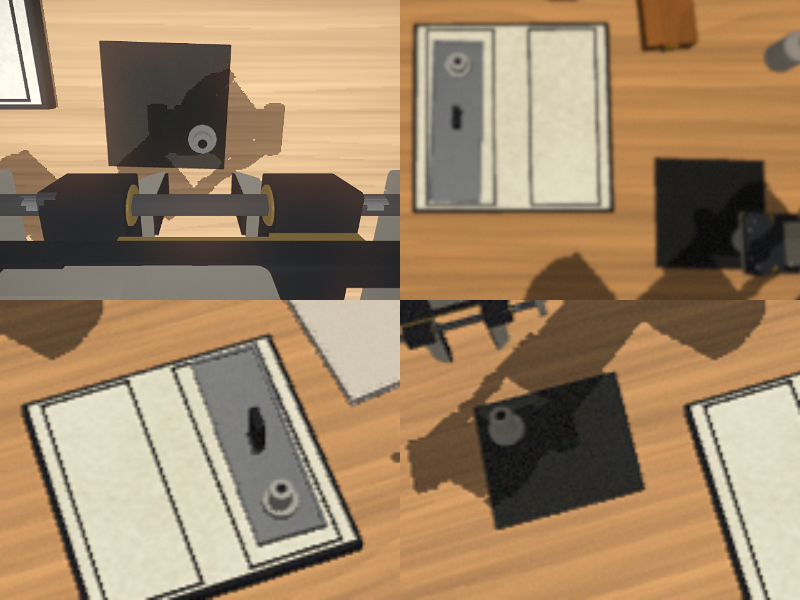

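The first hub stands on the carrier: top crop (457,65), scene crop (281,497). The second hub is still on the mat at wrist (323,222), which puts it at about (0.396,-0.354). I'll grasp it.

>>> apply_moves(
  rows=[
    {"xyz":[1,3,0],"turn":0},
    {"xyz":[0,0,30],"turn":0},
    {"xyz":[0,0,35],"turn":0},
    {"xyz":[0,0,30],"turn":0},
    {"xyz":[0,0,20],"turn":0},
    {"xyz":[0,0,15],"turn":0},
    {"xyz":[0,0,12],"turn":0},
    {"xyz":[0,0,11],"turn":0},
    {"xyz":[0,0,0],"turn":0},
    {"xyz":[0,0,0],"turn":0},
  ],
)

```text
time: 17.23
tool_pos: [0.3959, -0.3549, -0.0218]
tool_rot: [3.141, -0.001, -0.0]
contact_force: [-0.4, -0.3, -0.0]
opening: 0.0458
```

>>> apply_moves(
  rows=[
    {"xyz":[0,0,0],"turn":0},
    {"xyz":[0,0,0],"turn":0},
    {"xyz":[0,0,0],"turn":0},
    {"xyz":[0,0,0],"turn":0},
  ],
  gripper=0.15,
)

```text
time: 17.73
tool_pos: [0.3957, -0.3547, -0.022]
tool_rot: [3.141, -0.0, -0.0]
contact_force: [-0.6, 0.2, 3.7]
opening: 0.025
```

>>> apply_moves(
  rows=[
    {"xyz":[0,0,-20],"turn":0},
    {"xyz":[0,0,-35],"turn":0},
    {"xyz":[0,0,-35],"turn":0},
    {"xyz":[10,-30,-10],"turn":0},
    {"xyz":[10,-45,0],"turn":0},
    {"xyz":[10,-50,0],"turn":0},
    {"xyz":[10,-50,0],"turn":0},
    {"xyz":[10,-50,0],"turn":0},
    {"xyz":[10,-50,0],"turn":0},
    {"xyz":[10,-50,0],"turn":0},
  ],
)

```text
time: 18.98
tool_pos: [0.4657, -0.028, 0.0776]
tool_rot: [3.141, -0.0, -0.0]
contact_force: [-0.3, -0.9, -1.4]
opening: 0.025
```

>>> apply_moves(
  rows=[
    {"xyz":[13,-50,0],"turn":0},
    {"xyz":[10,-40,0],"turn":0},
    {"xyz":[0,-28,0],"turn":0},
    {"xyz":[0,0,0],"turn":0},
    {"xyz":[0,0,0],"turn":0},
    {"xyz":[0,0,0],"turn":0},
    {"xyz":[0,0,0],"turn":0},
  ],
)

```text
time: 19.85
tool_pos: [0.4888, 0.0875, 0.0777]
tool_rot: [3.141, -0.0, -0.002]
contact_force: [-0.0, 0.8, -1.0]
opening: 0.0249
```

```bash
python3 - <<'E'
from h import *
np.set_printoptions(precision=4,suppress=True)
s=robot.observe();print(s['time'],s['tool_pos'],s['tool_rot'],s['opening'])
c=cam('wrist');v=c['frame'].astype(int).mean(2)
# near carrier: edge columns, handle, hub1
for r in(180,200,220,240):
    d=np.diff(cv2.GaussianBlur(v.astype(np.float32),(3,3),0)[r,230:410]);L=230+np.argmin(d[:90])+.5;R=320+np.argmax(d[90:])+.5
    print(r,L,R,plane(c,(L,r),.03)[:2],plane(c,(R,r),.03)[:2])
m=np.zeros(v.shape,bool);m[60:270,285:350]=v[60:270,285:350]<45
for b in blobs(m,30):print('handle',b,plane(c,b[0],.076))
print(proj(c,[.577,.0865,.076]),proj(c,[.665,.085,.045]))
E
```

```text
19.85 [0.4888 0.0875 0.0777] [ 3.1414 -0.0001 -0.0016] 0.024864643214877847
180 248.5 408.5 [0.533  0.1326] [0.5328 0.0296]
200 248.5 407.5 [0.5201 0.1332] [0.5198 0.0295]
220 249.5 405.5 [0.5067 0.1333] [0.5065 0.03  ]
240 251.5 404.5 [0.4931 0.1326] [0.4928 0.0299]
handle (array([320.3,  97.6]), [308, 66, 24, 65, 378]) [0.5779 0.0865 0.076 ]
[320.2639  99.6256] [322.7072 -76.4496]
```

The handle is confirmed at (0.578,0.0865). I'll lower the second hub.

>>> apply_moves(
  rows=[
    {"xyz":[0,0,25],"turn":0},
    {"xyz":[0,0,25],"turn":0},
    {"xyz":[0,0,15],"turn":0},
    {"xyz":[0,0,6],"turn":0},
    {"xyz":[0,0,3],"turn":0},
    {"xyz":[0,0,1.5],"turn":0},
    {"xyz":[0,0,1.5],"turn":0},
    {"xyz":[0,0,0],"turn":0},
    {"xyz":[0,0,0],"turn":0},
  ],
)

```text
time: 21.02
tool_pos: [0.4891, 0.0884, 0.001]
tool_rot: [3.142, -0.001, -0.0]
contact_force: [0.7, 1.1, 0.9]
opening: 0.0251
```

>>> apply_moves(
  rows=[
    {"xyz":[0,0,0],"turn":0},
    {"xyz":[0,0,0],"turn":0},
    {"xyz":[0,0,0],"turn":0},
    {"xyz":[0,0,-10],"turn":0},
    {"xyz":[0,0,-25],"turn":0},
    {"xyz":[0,0,-35],"turn":0},
    {"xyz":[10,0,-30],"turn":0},
    {"xyz":[20,0,0],"turn":0},
    {"xyz":[0,0,0],"turn":0},
    {"xyz":[0,0,0],"turn":0},
  ],
  gripper=0.5,
)

```text
time: 22.28
tool_pos: [0.5177, 0.0884, 0.1004]
tool_rot: [3.141, 0.002, -0.0]
contact_force: [-0.1, -0.4, -0.7]
opening: 0.0457
```

```bash
python3 - <<'E'
from h import *
np.set_printoptions(precision=4,suppress=True)
s=robot.observe();print(s['time'],s['tool_pos'],s['tool_rot'],s['opening'])
W=cam('wrist');T=cam('top');S=cam('scene')
for X in([.577,.0865,.076],[.489,.088,.035],[.665,.085,.035]): print(proj(W,X),proj(S,X),proj(T,X))
cv2.imwrite('pics/c6.png',np.hstack([cv2.resize(W['frame'],(400,300)),cv2.resize(S['frame'][195:315,230:390],(400,300))]))
E
```

```text
22.275 [0.5177 0.0884 0.1004] [ 3.1415  0.0015 -0.0002] 0.04571086460652604
[321.8283 157.3819] [332.2275 241.3238] [312.8785 234.1508]
[319.2916 276.475 ] [322.3409 224.6683] [312.5692 271.0373]
[323.8832   8.4114] [342.3567 274.9917] [313.7802 202.8089]
```

View pics/c6.png

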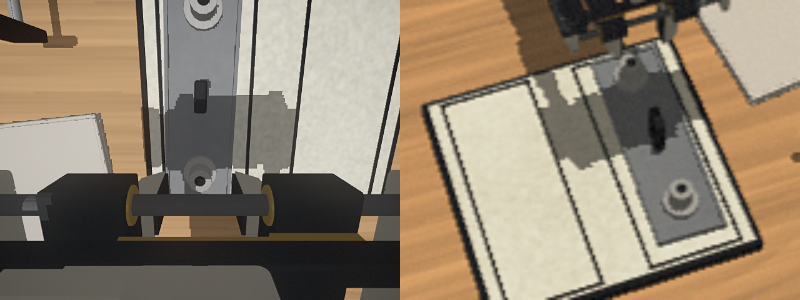

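Both hubs stand aboard: wrist crop (201,12) and (200,178), scene crop (630,70) and (681,199). The handle is between them at wrist crop (201,97). Now I'll grip the handle.

>>> apply_moves(
  rows=[
    {"xyz":[25,1,0],"turn":0},
    {"xyz":[25,1,0],"turn":0},
    {"xyz":[10,0,10],"turn":0},
    {"xyz":[0,0,25],"turn":0},
    {"xyz":[0,0,25],"turn":0},
    {"xyz":[0,0,15],"turn":0},
    {"xyz":[0,0,9],"turn":0},
    {"xyz":[0,0,0],"turn":0},
    {"xyz":[0,0,0],"turn":0},
  ],
)

```text
time: 23.55
tool_pos: [0.5793, 0.0864, 0.0175]
tool_rot: [3.142, -0.001, -0.0]
contact_force: [0.1, -0.3, 0.5]
opening: 0.046
```

>>> apply_moves(
  rows=[
    {"xyz":[0,0,0],"turn":0},
    {"xyz":[0,0,0],"turn":0},
    {"xyz":[0,0,0],"turn":0},
    {"xyz":[0,0,0],"turn":0},
    {"xyz":[0,0,0],"turn":0},
    {"xyz":[0,0,0],"turn":0},
  ],
  gripper=0.05,
  newtons=30,
)

```text
time: 24.3
tool_pos: [0.5788, 0.0869, 0.0168]
tool_rot: [-3.141, -0.0, -0.001]
contact_force: [-0.9, 4.8, 1.7]
opening: 0.0116
```

The handle is gripped (11.6 mm). Slide slowly towards the camera outline.

>>> apply_moves(
  rows=[
    {"xyz":[0,3,0],"turn":0},
    {"xyz":[0,6,0],"turn":0},
    {"xyz":[1,9,0],"turn":0},
    {"xyz":[1,10,0],"turn":0},
    {"xyz":[1,10,0],"turn":0},
    {"xyz":[1,10,0],"turn":0},
    {"xyz":[1,10,0],"turn":0},
    {"xyz":[1,10,0],"turn":0},
    {"xyz":[0,6,0],"turn":0},
    {"xyz":[0,4,0],"turn":0},
  ],
)

```text
time: 25.55
tool_pos: [0.5846, 0.0091, 0.0168]
tool_rot: [-3.14, -0.0, 0.0]
contact_force: [1.3, 5.9, 0.1]
opening: 0.0119
```

>>> apply_moves(
  rows=[
    {"xyz":[0,6,0],"turn":0},
    {"xyz":[0,10,0],"turn":0},
    {"xyz":[0,12,0],"turn":0},
    {"xyz":[0,12,0],"turn":0},
    {"xyz":[0,12,0],"turn":0},
    {"xyz":[0,12,0],"turn":0},
    {"xyz":[0,11,0],"turn":0},
    {"xyz":[0,8,0],"turn":0},
    {"xyz":[0,5,0],"turn":0},
    {"xyz":[0,0,0],"turn":0},
  ],
)

```text
time: 26.8
tool_pos: [0.5845, -0.0794, 0.0168]
tool_rot: [-3.141, 0.0, 0.0]
contact_force: [-1.2, 4.2, 2.9]
opening: 0.012
```

```bash
python3 - <<'E'
from h import *
np.set_printoptions(precision=4,suppress=True)
s=robot.observe();print(s['time'],s['tool_pos'],s['tool_rot'],s['opening'],s['contact_force'])
W=cam('wrist');S=cam('scene');T=cam('top')
v=cv2.GaussianBlur(W['frame'],(3,3),0).astype(np.float32).mean(2)
print('far edge px',[(k,60+int(np.argmin(np.diff(v[60:110,k])))) for k in(290,320,350)])
cv2.imwrite('pics/c7.png',np.hstack([cv2.resize(W['frame'],(400,300)),cv2.resize(S['frame'][195:315,230:390],(400,300))]))
E
```

```text
26.8 [ 0.5845 -0.0794  0.0168] [-3.1412  0.0003  0.0002] 0.011981543077113728 [-1.1767  4.1536  2.8707]
far edge px [(290, 87), (320, 80), (350, 75)]
```

View pics/c7.png

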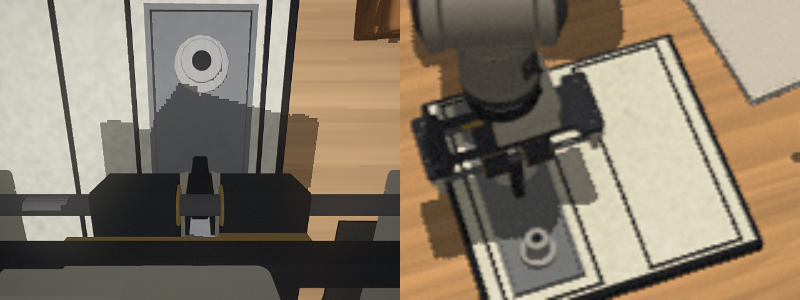

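The carrier lies between the lines of the camera outline with a hub at wrist crop (201,62). Release, rise, and check with the top camera.

>>> apply_moves(
  rows=[
    {"xyz":[0,0,0],"turn":0},
    {"xyz":[0,0,0],"turn":0},
    {"xyz":[0,0,0],"turn":0},
    {"xyz":[0,0,0],"turn":0},
    {"xyz":[0,0,-15],"turn":0},
    {"xyz":[0,0,-30],"turn":0},
    {"xyz":[0,0,-35],"turn":0},
    {"xyz":[0,0,-40],"turn":0},
    {"xyz":[0,0,-30],"turn":0},
    {"xyz":[-20,-20,0],"turn":0},
  ],
  gripper=0.5,
)

```text
time: 28.2
tool_pos: [0.5669, -0.0608, 0.1706]
tool_rot: [3.139, -0.008, -0.002]
contact_force: [0.9, 0.8, -0.4]
opening: 0.046
```

>>> apply_moves(
  rows=[
    {"xyz":[-15,-50,0],"turn":0},
    {"xyz":[-15,-50,0],"turn":0},
    {"xyz":[-15,-50,0],"turn":0},
    {"xyz":[-15,-50,0],"turn":0},
    {"xyz":[0,-50,0],"turn":0},
    {"xyz":[0,-40,0],"turn":0},
    {"xyz":[0,0,0],"turn":0},
    {"xyz":[0,0,0],"turn":0},
    {"xyz":[0,0,0],"turn":0},
  ],
)

```text
time: 29.32
tool_pos: [0.5049, 0.2292, 0.167]
tool_rot: [3.141, -0.0, -0.002]
contact_force: [0.3, 0.4, 1.5]
opening: 0.0457
```

```bash
python3 - <<'E'
from h import *
np.set_printoptions(precision=4,suppress=True)
s=robot.observe();print(s['time'],s['tool_pos'],s['tool_rot'],s['opening'])
W=cam('wrist');T=cam('top');S=cam('scene')
print('tri plate',tri(T,(244.8,211.4),S,(397.6,240.7)),plane(T,(244.8,211.4),.09))
g=T['frame'].astype(int);v=g.mean(2)
m=np.zeros(v.shape,np.uint8);m[185:292,355:402]=(v[185:292,355:402]<135)
m=cv2.morphologyEx(m,cv2.MORPH_OPEN,np.ones((7,7)))
cs,_=cv2.findContours(m,0,2);R=cv2.minAreaRect(max(cs,key=cv2.contourArea));P=np.array([plane(T,p,.029) for p in cv2.boxPoints(R)]);print('carrier',R,P.mean(0),'\n',P)
print('expect edges',proj(T,[.585,-.039,.029]),proj(T,[.585,-.119,.029]))
print('outline expect',proj(T,[.585,-.0273,.02]),proj(T,[.585,-.131,.02]))
cv2.imwrite('pics/c8.png',np.hstack([cv2.resize(W['frame'],(400,300)),cv2.resize(T['frame'][165:300,280:460],(400,300))]))
E
```

```text
29.325 [0.5049 0.2292 0.167 ] [ 3.1413 -0.0003 -0.0016] 0.045734652094698916
tri plate [0.6349 0.257  0.0761] [0.6316 0.2532 0.09  ]
carrier ((378.5, 234.5), (95.0, 29.0), 90.0) [ 0.5847 -0.0809  0.029 ] 
 [[ 0.708  -0.0456  0.029 ]
 [ 0.7077 -0.1209  0.029 ]
 [ 0.4615 -0.1151  0.029 ]
 [ 0.4616 -0.0419  0.029 ]]
expect edges [362.1428 233.7193] [393.3958 233.6525]
outline expect [357.2938 234.2559] [397.4892 234.1706]
```

View pics/c8.png

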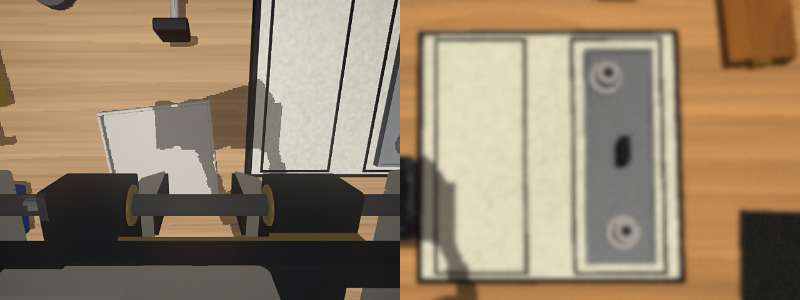

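The top view shows the carrier squarely in the camera outline. The near hub at crop (623,232) is centred, but the far hub at (605,77) is now well to the +y side, so it has probably been knocked. I'll measure it.

```bash
python3 - <<'E'
from h import *
np.set_printoptions(precision=4,suppress=True)
T=cam('top');S=cam('scene');W=cam('wrist');s=robot.observe()
def hubs(c,x0,y0,x1,y1,k):
    v=cv2.resize(c['frame'],None,fx=4,fy=4,interpolation=cv2.INTER_CUBIC).astype(int).mean(2);m=np.zeros(v.shape,bool)
    a=v[4*y0:4*y1,4*x0:4*x1];m[4*y0:4*y1,4*x0:4*x1]=a>k;return [(b[0]/4,[q/4 for q in b[1]]) for b in blobs(m,300)]
bt=hubs(T,365,188,392,285,125);print(bt)
for b in bt: print(plane(T,b[0],.031),plane(T,b[0],.04))
for X in([.672,-.08,.026],[.672,-.08,.06],[.672,-.065,.026],[.672,-.065,.06],[.4965,-.079,.026],[.4965,-.079,.06]): print(X,proj(T,X),proj(S,X))
def crop(c,x,y,k): return cv2.resize(c['frame'][y-k*3//8:y+k*3//8,x-k//2:x+k//2],(400,300),interpolation=cv2.INTER_CUBIC)
u=[int(q) for q in proj(S,[.62,-.075,.04])]
cv2.imwrite('pics/c9.png',np.hstack([crop(T,375,215,72),crop(S,u[0],u[1],96)]));print(u)
# plate in wrist
v=W['frame'].astype(int).mean(2);m=np.zeros(v.shape,bool);m[20:80,230:320]=v[20:80,230:320]<60
for b in blobs(m,200): print('plate',b,[plane(W,(x,y),.105) for x,y in((b[1][0],b[1][1]),(b[1][0]+b[1][2],b[1][1]))])
print(proj(W,[.6349,.257,.105]))
E
```

```text
[(array([372.7, 199.5]), [365.0, 192.0, 15.5, 15.25, 573.5]), (array([380.625, 269.5  ]), [372.25, 260.5, 17.5, 18.5, 880.0]), (array([377.425, 283.   ]), [365.0, 272.75, 27.0, 12.25, 339.75])]
[ 0.6742 -0.0674  0.031 ] [ 0.6721 -0.0663  0.04  ]
[ 0.493  -0.0842  0.031 ] [ 0.4923 -0.083   0.04  ]
[ 0.4589 -0.0755  0.031 ] [ 0.4586 -0.0744  0.04  ]
[0.672, -0.08, 0.026] [377.3627 200.7429] [285.8823 296.442 ]
[0.672, -0.08, 0.06] [379.0562 197.7052] [285.1331 290.6269]
[0.672, -0.065, 0.026] [371.5785 200.7606] [291.1806 294.7989]
[0.672, -0.065, 0.06] [373.0971 197.724 ] [290.5353 288.9625]
[0.4965, -0.079, 0.026] [378.2772 268.2577] [268.1608 244.4258]
[0.4965, -0.079, 0.06] [380.0355 267.2375] [267.1312 237.9973]
[281, 277]
plate (array([276.1,  46.3]), [245, 28, 61, 39, 2104]) [array([0.6406, 0.2749, 0.105 ]), array([0.6406, 0.2373, 0.105 ])]
[274.2902  38.1818]
```

View pics/c9.png

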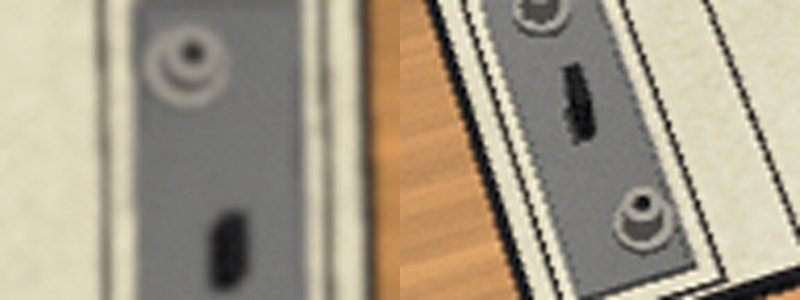

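The knocked hub stands flat inside the lip, about 14 mm off the row, which is within ±26 mm. I'll leave it. The plate's top edge triangulates and ray-casts to centre (0.635,0.256), with a measured width of 37.6 mm against 36. Turn to close along x.

>>> apply_moves(
  rows=[
    {"xyz":[0,0,0],"turn":-0.17},
    {"xyz":[0,0,0],"turn":-0.175},
    {"xyz":[0,0,0],"turn":-0.175},
    {"xyz":[0,0,0],"turn":-0.175},
    {"xyz":[0,0,0],"turn":-0.175},
    {"xyz":[0,0,0],"turn":-0.175},
    {"xyz":[0,0,0],"turn":-0.175},
    {"xyz":[0,0,0],"turn":-0.175},
    {"xyz":[0,0,0],"turn":-0.176},
    {"xyz":[0,0,0],"turn":0},
  ],
)

```text
time: 30.88
tool_pos: [0.5047, 0.2302, 0.1666]
tool_rot: [-3.142, 0.0, 1.569]
contact_force: [0.0, 0.3, 0.2]
opening: 0.0457
```

>>> apply_moves(
  rows=[
    {"xyz":[5,25,0],"turn":0},
    {"xyz":[7,35,0],"turn":0},
    {"xyz":[8,35,0],"turn":0},
    {"xyz":[7,35,0],"turn":0},
    {"xyz":[0,0,0],"turn":0},
    {"xyz":[0,0,0],"turn":0},
    {"xyz":[0,0,0],"turn":0},
  ],
)

```text
time: 31.75
tool_pos: [0.6339, 0.2574, 0.1672]
tool_rot: [-3.142, 0.0, 1.57]
contact_force: [0.7, -1.5, 0.3]
opening: 0.0459
```

```bash
python3 - <<'E'
from h import *
np.set_printoptions(precision=4,suppress=True)
s=robot.observe();print(s['time'],s['tool_pos'],s['tool_rot'],s['opening'],s['qpos'])
W=cam('wrist')
v=W['frame'].astype(int).mean(2)
for X in([.6346,.2561,.105],[.6406,.2741,.105],[.6406,.2381,.105],[.6286,.2741,.105],[.6286,.2381,.105]): print(proj(W,X))
cv2.imwrite('pics/w10.png',W['frame'])
E
```

```text
31.75 [0.6339 0.2574 0.1672] [-3.1415  0.0001  1.5701] 0.04587782755152974 [ 0.2738  0.6612  1.0529 -0.      1.4277  0.2745]
[321.0073 241.4285]
[329.5754 216.6167]
[329.2903 265.3585]
[312.4265 216.6381]
[312.7365 265.3791]
```

View pics/w10.png

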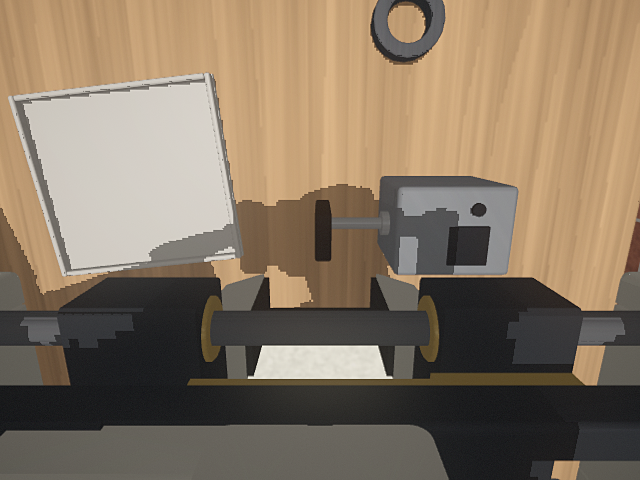

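The plate appears at columns 316–331 and rows 200–262, matching the predicted top face (312–329, 216–265). Ring, box and tray are clear. Descend and close.

>>> apply_moves(
  rows=[
    {"xyz":[-1,1,0],"turn":0},
    {"xyz":[0,0,30],"turn":0},
    {"xyz":[0,0,30],"turn":0},
    {"xyz":[0,0,25],"turn":0},
    {"xyz":[0,0,15],"turn":0},
    {"xyz":[0,0,12],"turn":0},
    {"xyz":[0,0,8],"turn":0},
    {"xyz":[0,0,0],"turn":0},
    {"xyz":[0,0,0],"turn":0},
  ],
)

```text
time: 32.92
tool_pos: [0.6362, 0.2565, 0.0475]
tool_rot: [3.14, -0.0, 1.571]
contact_force: [0.8, 0.6, 0.2]
opening: 0.0459
```

>>> apply_moves(
  rows=[
    {"xyz":[0,0,0],"turn":0},
    {"xyz":[0,0,0],"turn":0},
    {"xyz":[0,0,0],"turn":0},
    {"xyz":[0,0,0],"turn":0},
    {"xyz":[0,0,0],"turn":0},
  ],
  gripper=0.05,
  newtons=40,
)

```text
time: 33.55
tool_pos: [0.6362, 0.2564, 0.0468]
tool_rot: [3.141, -0.0, 1.571]
contact_force: [1.7, 0.7, -1.4]
opening: 0.0118
```

>>> apply_moves(
  rows=[
    {"xyz":[0,-5,0],"turn":0},
    {"xyz":[0,-6,0],"turn":0},
    {"xyz":[0,-7,0],"turn":0},
    {"xyz":[0,-7,0],"turn":0},
    {"xyz":[0,-7,0],"turn":0},
    {"xyz":[0,-6,0],"turn":0},
    {"xyz":[0,-5,0],"turn":0},
    {"xyz":[0,-4,0],"turn":0},
    {"xyz":[0,0,0],"turn":0},
  ],
)

```text
time: 34.67
tool_pos: [0.5902, 0.2564, 0.0468]
tool_rot: [3.138, -0.0, 1.571]
contact_force: [8.4, 0.6, -5.5]
opening: 0.0116
```

>>> apply_moves(
  rows=[
    {"xyz":[0,-2,0],"turn":0},
    {"xyz":[0,-2,0],"turn":0},
    {"xyz":[0,-1,0],"turn":0},
    {"xyz":[0,0,0],"turn":0},
    {"xyz":[0,0,0],"turn":0},
    {"xyz":[0,0,0],"turn":0},
  ],
)

```text
time: 35.42
tool_pos: [0.5861, 0.2564, 0.0468]
tool_rot: [3.136, -0.001, 1.571]
contact_force: [11.4, 0.2, -7.6]
opening: 0.0114
```

>>> apply_moves(
  rows=[
    {"xyz":[0,0,0],"turn":0},
    {"xyz":[0,0,0],"turn":0},
    {"xyz":[0,0,0],"turn":0},
    {"xyz":[0,0,0],"turn":0},
    {"xyz":[0,0,0],"turn":0},
    {"xyz":[0,0,0],"turn":0},
    {"xyz":[0,0,0],"turn":0},
    {"xyz":[0,0,0],"turn":0},
    {"xyz":[0,0,0],"turn":0},
    {"xyz":[0,0,0],"turn":0},
  ],
)

```text
time: 36.67
tool_pos: [0.5862, 0.2564, 0.0468]
tool_rot: [3.136, -0.001, 1.571]
contact_force: [10.7, 0.3, -6.4]
opening: 0.0115
```

>>> apply_moves(
  rows=[
    {"xyz":[0,0,0],"turn":0},
    {"xyz":[0,0,0],"turn":0},
    {"xyz":[0,0,0],"turn":0},
    {"xyz":[0,0,0],"turn":0},
    {"xyz":[0,0,0],"turn":0},
    {"xyz":[0,0,0],"turn":0},
  ],
)

```text
time: 37.42
tool_pos: [0.5861, 0.2564, 0.0468]
tool_rot: [3.136, -0.001, 1.571]
contact_force: [10.0, 0.9, -5.7]
opening: 0.0118
```

```bash
python3 - <<'E'
from h import *
np.set_printoptions(precision=4,suppress=True)
s=robot.observe();print(s['time'],s['tool_pos'],s['opening'],s['contact_force'])
W=cam('wrist');v=W['frame'].astype(int).mean(2)
# gap plate-box along rod row: print rough profile
S=cam('scene');g=S['frame'].astype(int);m=np.zeros(g.shape[:2],bool);m[215:260,365:415]=(g.max(2)<50)[215:260,365:415]
print([b for b in blobs(m,20)],proj(S,[.6349,.257,.0761]),proj(S,[.5849,.257,.0761]))
T=cam('top')
vt=cv2.resize(T['frame'],None,fx=4,fy=4,interpolation=cv2.INTER_CUBIC).astype(int).mean(2);m=np.zeros(vt.shape,bool);m[752:1140,1460:1568]=vt[752:1140,1460:1568]>125
print([(b[0]/4,b[1][4]) for b in blobs(m,300)])
E
```

```text
37.425 [0.5861 0.2564 0.0468] 0.011794720685379713 [10.0326  0.9099 -5.7389]
[(array([391.2, 221.9]), [382, 215, 24, 22, 206]), (array([404.6, 231.7]), [394, 228, 21, 8, 50])] [397.27   240.7821] [390.1987 226.6434]
[(array([372.775, 199.5  ]), 2418), (array([379.65, 273.9 ]), 6042)]
```

The slide has moved 50.1 mm with 10–11 N, so it is at its stop, and it was held for about 2.3 s. Guide it home, then release.

>>> apply_moves(
  rows=[
    {"xyz":[0,5,0],"turn":0},
    {"xyz":[0,8,0],"turn":0},
    {"xyz":[0,10,0],"turn":0},
    {"xyz":[0,10,0],"turn":0},
    {"xyz":[0,8,0],"turn":0},
    {"xyz":[0,6,0],"turn":0},
    {"xyz":[0,3,0],"turn":0},
    {"xyz":[0,0,0],"turn":0},
    {"xyz":[0,0,0],"turn":0},
  ],
)

```text
time: 38.7
tool_pos: [0.6337, 0.2564, 0.0467]
tool_rot: [3.141, 0.0, 1.571]
contact_force: [4.5, -0.0, -0.7]
opening: 0.0116
```

>>> apply_moves(
  rows=[
    {"xyz":[0,0,0],"turn":0},
    {"xyz":[0,0,0],"turn":0},
    {"xyz":[0,0,0],"turn":0},
    {"xyz":[0,0,-10],"turn":0},
    {"xyz":[0,0,-25],"turn":0},
    {"xyz":[0,0,-35],"turn":0},
    {"xyz":[0,0,-35],"turn":0},
    {"xyz":[0,0,-15],"turn":0},
    {"xyz":[0,0,0],"turn":0},
  ],
  gripper=0.5,
)

```text
time: 39.83
tool_pos: [0.6341, 0.2565, 0.1676]
tool_rot: [3.14, -0.0, 1.571]
contact_force: [-0.6, 0.5, -0.2]
opening: 0.046
```

>>> apply_moves(
  rows=[
    {"xyz":[0,0,0],"turn":0.17},
    {"xyz":[0,0,0],"turn":0.175},
    {"xyz":[0,0,0],"turn":0.175},
    {"xyz":[0,0,0],"turn":0.175},
    {"xyz":[0,0,0],"turn":0.175},
    {"xyz":[0,0,0],"turn":0.175},
    {"xyz":[0,0,0],"turn":0.175},
    {"xyz":[0,0,0],"turn":0.175},
    {"xyz":[0,0,0],"turn":0.176},
    {"xyz":[0,0,0],"turn":0},
  ],
)

```text
time: 41.08
tool_pos: [0.6329, 0.2562, 0.1646]
tool_rot: [3.141, 0.003, 0.001]
contact_force: [-0.0, -0.1, -0.6]
opening: 0.0457
```

```bash
python3 - <<'E'
from h import *
np.set_printoptions(precision=4,suppress=True)
s=robot.observe();print(s['time'],s['tool_pos'],s['tool_rot'],s['opening'])
T=cam('top');S=cam('scene')
for c,x0,y0,x1,y1 in((T,232,200,262,220),(S,385,228,412,252)):
    g=c['frame'].astype(int);m=np.zeros(g.shape[:2],bool);m[y0:y1,x0:x1]=(g.max(2)<50)[y0:y1,x0:x1];print(blobs(m,5))
vt=cv2.resize(T['frame'],None,fx=4,fy=4,interpolation=cv2.INTER_CUBIC).astype(int).mean(2);m=np.zeros(vt.shape,bool);m[752:1120,1460:1568]=vt[752:1120,1460:1568]>125
print([(b[0]/4,b[1][4]) for b in blobs(m,300)])
E
```

```text
41.075 [0.6329 0.2562 0.1646] [3.1406 0.0033 0.0014] 0.045657132109900384
[(array([234.4, 202.3]), [232, 200, 7, 7, 30]), (array([251.8, 203.6]), [240, 200, 22, 15, 103])]
[(array([397.5, 241. ]), [391, 233, 14, 18, 163])]
[(array([372.875, 199.475]), 2702), (array([378.5  , 264.175]), 12416)]
```

The slide is home (scene blob at (397.5,241), as at the start). Return to the handle.

>>> apply_moves(
  rows=[
    {"xyz":[-6,30,0],"turn":0},
    {"xyz":[-7,50,0],"turn":0},
    {"xyz":[-7,52,0],"turn":0},
    {"xyz":[-7,52,0],"turn":0},
    {"xyz":[-7,52,0],"turn":0},
    {"xyz":[-7,50,0],"turn":0},
    {"xyz":[-7,49,0],"turn":0},
    {"xyz":[0,0,0],"turn":0},
    {"xyz":[0,0,0],"turn":0},
    {"xyz":[0,0,0],"turn":0},
  ],
)

```text
time: 42.42
tool_pos: [0.5858, -0.0773, 0.1666]
tool_rot: [-3.141, 0.0, 0.002]
contact_force: [0.8, 0.4, -0.7]
opening: 0.0461
```

```bash
python3 - <<'E'
from h import *
np.set_printoptions(precision=4,suppress=True)
s=robot.observe();print(s['time'],s['tool_pos'],s['tool_rot'])
W=cam('wrist');g=W['frame'].astype(int);v=g.mean(2)
m=np.zeros(v.shape,bool);m[190:275,290:350]=v[190:275,290:350]<45
for b in blobs(m,50):print(b,plane(W,b[0],.066))
print(proj(W,[.5845,-.0794,.076]))
E
```

```text
42.425 [ 0.5858 -0.0773  0.1666] [-3.1413  0.0002  0.0022]
(array([322. , 227.2]), [315, 205, 15, 45, 654]) [ 0.5864 -0.0799  0.066 ]
[321.4343 232.4698]
```

>>> apply_moves(
  rows=[
    {"xyz":[0,2,20],"turn":0},
    {"xyz":[0,0,35],"turn":0},
    {"xyz":[0,0,35],"turn":0},
    {"xyz":[0,0,25],"turn":0},
    {"xyz":[0,0,18],"turn":0},
    {"xyz":[0,0,12],"turn":0},
    {"xyz":[0,0,5],"turn":0},
    {"xyz":[0,0,0],"turn":0},
    {"xyz":[0,0,0],"turn":0},
  ],
)

```text
time: 43.6
tool_pos: [0.5862, -0.0807, 0.0174]
tool_rot: [3.141, -0.001, -0.0]
contact_force: [0.8, 0.6, -0.5]
opening: 0.046
```

>>> apply_moves(
  rows=[
    {"xyz":[0,0,0],"turn":0},
    {"xyz":[0,0,0],"turn":0},
    {"xyz":[0,0,0],"turn":0},
    {"xyz":[0,0,0],"turn":0},
    {"xyz":[0,0,0],"turn":0},
    {"xyz":[0,0,0],"turn":0},
  ],
  gripper=0.05,
  newtons=30,
)

```text
time: 44.35
tool_pos: [0.5856, -0.0801, 0.0168]
tool_rot: [-3.141, 0.0, -0.0]
contact_force: [-0.1, 4.2, 1.4]
opening: 0.0115
```

>>> apply_moves(
  rows=[
    {"xyz":[0,-3,0],"turn":0},
    {"xyz":[0,-6,0],"turn":0},
    {"xyz":[0,-9,0],"turn":0},
    {"xyz":[0,-10,0],"turn":0},
    {"xyz":[0,-10,0],"turn":0},
    {"xyz":[0,-10,0],"turn":0},
    {"xyz":[0,-10,0],"turn":0},
    {"xyz":[0,-10,0],"turn":0},
    {"xyz":[0,-6,0],"turn":0},
    {"xyz":[0,-4,0],"turn":0},
  ],
)

```text
time: 45.6
tool_pos: [0.586, -0.0041, 0.0168]
tool_rot: [3.139, -0.001, 0.0]
contact_force: [0.2, -7.0, 1.2]
opening: 0.0122
```

>>> apply_moves(
  rows=[
    {"xyz":[0,-6,0],"turn":0},
    {"xyz":[0,-10,0],"turn":0},
    {"xyz":[0,-12,0],"turn":0},
    {"xyz":[0,-12,0],"turn":0},
    {"xyz":[0,-12,0],"turn":0},
    {"xyz":[0,-12,0],"turn":0},
    {"xyz":[0,-9,0],"turn":0},
    {"xyz":[0,-6,0],"turn":0},
    {"xyz":[0,-4,0],"turn":0},
    {"xyz":[0,0,0],"turn":0},
  ],
)

```text
time: 46.85
tool_pos: [0.586, 0.0794, 0.0168]
tool_rot: [3.14, -0.001, 0.0]
contact_force: [0.4, -4.4, 1.6]
opening: 0.0121
```

>>> apply_moves(
  rows=[
    {"xyz":[0,0,0],"turn":0},
    {"xyz":[0,0,0],"turn":0},
    {"xyz":[0,0,0],"turn":0},
    {"xyz":[0,0,0],"turn":0},
    {"xyz":[0,0,-15],"turn":0},
    {"xyz":[0,0,-30],"turn":0},
    {"xyz":[0,0,-35],"turn":0},
    {"xyz":[-20,0,-35],"turn":0},
    {"xyz":[-25,0,0],"turn":0},
    {"xyz":[-25,0,0],"turn":0},
  ],
  gripper=0.5,
)

```text
time: 48.1
tool_pos: [0.5154, 0.0804, 0.1334]
tool_rot: [3.142, -0.003, -0.0]
contact_force: [0.6, -0.9, -0.5]
opening: 0.046
```

>>> apply_moves(
  rows=[
    {"xyz":[0,0,0],"turn":0},
    {"xyz":[0,0,0],"turn":0},
    {"xyz":[0,0,0],"turn":0},
  ],
)

```text
time: 48.48
tool_pos: [0.5166, 0.0803, 0.1318]
tool_rot: [3.141, -0.001, -0.0]
contact_force: [0.1, 0.0, -0.0]
opening: 0.0462
```

```bash
python3 - <<'E'
from h import *
np.set_printoptions(precision=4,suppress=True)
s=robot.observe();print(s['time'],s['tool_pos'],s['tool_rot'])
W=cam('wrist');S=cam('scene');T=cam('top')
v=W['frame'].astype(int).mean(2)
for X in([.4975,.081,.031],[.4975,.081,.06],[.673,.095,.031],[.585,.081,.076]):print(X,proj(W,X),proj(S,X))
cv2.imwrite('pics/c11.png',np.hstack([cv2.resize(W['frame'],(400,300)),cv2.resize(S['frame'][195:315,230:390],(400,300))]))
cv2.imwrite('pics/W11raw.png',W['frame'])
E
```

```text
48.475 [0.5166 0.0803 0.1318] [ 3.1415 -0.0007 -0.0003]
[0.4975, 0.081, 0.031] [317.9717 250.5489] [321.0322 228.3829]
[0.4975, 0.081, 0.06] [317.8709 261.6303] [320.9789 222.7501]
[0.673, 0.095, 0.031] [297.5864  11.4815] [346.7394 277.053 ]
[0.585, 0.081, 0.076] [317.5264 140.9408] [331.3302 244.1896]
```

View pics/c11.png

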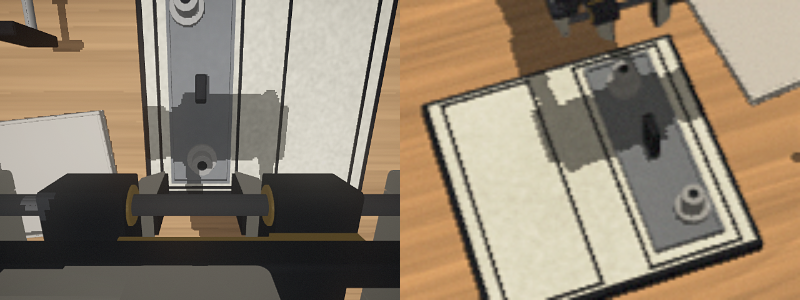

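The carrier is back in the load outline. The near hub is at wrist crop (201,161) and the far one, still off the row, at (186,8). Both stand. I'll locate the near hub numerically.

```bash
cat >> h.py <<'E'
def circ(W,zf,box,rmm=.020):
    x0,y0,x1,y1=box;g=cv2.createCLAHE(4).apply(cv2.cvtColor(W['frame'],cv2.COLOR_BGR2GRAY))[y0:y1,x0:x1]
    C=-W['R'].T@W['t'];r=rmm*372/(C[2]-zf)
    q=cv2.HoughCircles(g,cv2.HOUGH_GRADIENT,1,15,param1=80,param2=12,minRadius=int(r*.85),maxRadius=int(r*1.15))
    return [] if q is None else [((c[0]+x0,c[1]+y0,c[2]),plane(W,(c[0]+x0,c[1]+y0),zf)) for c in q[0][:3]]
E
python3 - <<'E'
from h import *
np.set_printoptions(precision=4,suppress=True)
W=cam('wrist')
print(circ(W,.035,(270,190,375,280)))
print(circ(W,.060,(270,190,375,280),.013))
print('far',circ(W,.035,(260,0,350,70)))
E
```

```text
[((np.float32(322.5), np.float32(253.5), np.float32(24.0)), array([0.4957, 0.0773, 0.035 ]))]
[((np.float32(323.5), np.float32(263.5), np.float32(15.8)), array([0.4956, 0.0768, 0.06  ])), ((np.float32(326.5), np.float32(247.5), np.float32(20.4)), array([0.5081, 0.0746, 0.06  ]))]
far [((np.float32(298.5), np.float32(9.5), np.float32(28.4)), array([0.6723, 0.0942, 0.035 ]))]
```

>>> apply_moves(
  rows=[
    {"xyz":[-21,3,0],"turn":0},
    {"xyz":[0,0,25],"turn":0},
    {"xyz":[0,0,35],"turn":0},
    {"xyz":[0,0,30],"turn":0},
    {"xyz":[0,0,20],"turn":0},
    {"xyz":[0,0,12],"turn":0},
    {"xyz":[0,0,7],"turn":0},
    {"xyz":[0,0,0],"turn":0},
    {"xyz":[0,0,0],"turn":0},
  ],
)

```text
time: 49.8
tool_pos: [0.4952, 0.0774, 0.0033]
tool_rot: [3.142, -0.001, -0.0]
contact_force: [-0.0, 0.3, -0.4]
opening: 0.0456
```

>>> apply_moves(
  rows=[
    {"xyz":[0,0,0],"turn":0},
    {"xyz":[0,0,0],"turn":0},
    {"xyz":[0,0,0],"turn":0},
    {"xyz":[0,0,0],"turn":0},
  ],
  gripper=0.15,
  newtons=40,
)

```text
time: 50.3
tool_pos: [0.4949, 0.0774, 0.003]
tool_rot: [3.141, -0.0, -0.0]
contact_force: [-0.3, -0.1, 4.0]
opening: 0.0248
```

>>> apply_moves(
  rows=[
    {"xyz":[0,0,-10],"turn":0},
    {"xyz":[0,0,-25],"turn":0},
    {"xyz":[0,0,-35],"turn":0},
    {"xyz":[0,0,-15],"turn":0},
    {"xyz":[0,0,0],"turn":0},
  ],
)

```text
time: 50.92
tool_pos: [0.4952, 0.0774, 0.0884]
tool_rot: [3.141, -0.002, -0.0]
contact_force: [0.1, 0.4, -1.6]
opening: 0.0251
```

>>> apply_moves(
  rows=[
    {"xyz":[1,-25,0],"turn":0},
    {"xyz":[1,-45,0],"turn":0},
    {"xyz":[1,-50,0],"turn":0},
    {"xyz":[1,-50,0],"turn":0},
    {"xyz":[1,-43,0],"turn":0},
    {"xyz":[0,0,0],"turn":0},
    {"xyz":[0,0,0],"turn":0},
  ],
)

```text
time: 51.8
tool_pos: [0.4988, 0.2896, 0.0862]
tool_rot: [3.14, 0.003, 0.0]
contact_force: [0.8, -0.6, -0.5]
opening: 0.0248
```

```bash
python3 - <<'E'
from h import *
np.set_printoptions(precision=4,suppress=True)
s=robot.observe();print(s['time'],s['tool_pos'],s['tool_rot'],s['opening'])
c=cam('wrist')
T=np.eye(4);T[:3,:3]=Ro.from_euler('xyz',[-3.1415,.0001,1.5701]).as_matrix();T[:3,3]=[.6339,.2574,.1672];M=np.linalg.inv(T@c['T_tool_cam']);w={'mtx':c['mtx'],'R':M[:3,:3],'t':M[:3,3]}
P=np.array([plane(w,p,.015) for p in((12,97),(212,74),(240,257),(65,273))]);print(P,P.mean(0),[np.linalg.norm(P[i]-P[i-1]) for i in range(4)])
# floor height from two views (inner floor corner near (28,108)? use top cam outline instead): wrist far tray edge
v=c['frame'].astype(int).mean(2);cv2.imwrite('pics/w12.png',c['frame'])
E
```

```text
51.8 [0.4988 0.2896 0.0862] [3.14   0.0025 0.0002] 0.024848158036226406
[[0.3667 0.3629 0.015 ]
 [0.5423 0.3813 0.015 ]
 [0.5571 0.2164 0.015 ]
 [0.384  0.2002 0.015 ]] [0.4625 0.2902 0.015 ] [np.float64(0.16359693765936298), np.float64(0.17655217933077547), np.float64(0.16550218289741825), np.float64(0.17386447215773118)]
```

The tray centre is (0.46,0.289), yaw about 6°, and the two views agree within 5 mm. Lower.

>>> apply_moves(
  rows=[
    {"xyz":[0,0,25],"turn":0},
    {"xyz":[0,0,30],"turn":0},
    {"xyz":[0,0,25],"turn":0},
    {"xyz":[0,0,10],"turn":0},
    {"xyz":[0,0,6],"turn":0},
    {"xyz":[0,0,3],"turn":0},
    {"xyz":[0,0,3],"turn":0},
    {"xyz":[0,0,0],"turn":0},
    {"xyz":[0,0,0],"turn":0},
  ],
)

```text
time: 52.98
tool_pos: [0.4999, 0.2905, -0.014]
tool_rot: [-3.141, -0.001, -0.0]
contact_force: [0.2, -0.1, -1.2]
opening: 0.0251
```

>>> apply_moves(
  rows=[
    {"xyz":[0,0,1],"turn":0},
    {"xyz":[0,0,0],"turn":0},
    {"xyz":[0,0,0],"turn":0},
  ],
)

```text
time: 53.35
tool_pos: [0.4997, 0.2904, -0.0153]
tool_rot: [3.141, 0.0, -0.0]
contact_force: [0.5, 0.7, -1.4]
opening: 0.025
```

>>> apply_moves(
  rows=[
    {"xyz":[0,0,1.5],"turn":0},
    {"xyz":[0,0,1.5],"turn":0},
    {"xyz":[0,0,0],"turn":0},
    {"xyz":[0,0,0],"turn":0},
  ],
)

```text
time: 53.85
tool_pos: [0.4998, 0.2904, -0.018]
tool_rot: [3.142, -0.0, -0.0]
contact_force: [-1.3, -0.4, 4.4]
opening: 0.0252
```

Contact at the expected height. Release and go to the far hub.

>>> apply_moves(
  rows=[
    {"xyz":[0,0,0],"turn":0},
    {"xyz":[0,0,0],"turn":0},
    {"xyz":[0,0,0],"turn":0},
    {"xyz":[0,0,-10],"turn":0},
    {"xyz":[0,0,-25],"turn":0},
    {"xyz":[0,0,-35],"turn":0},
    {"xyz":[0,0,-40],"turn":0},
    {"xyz":[0,0,-35],"turn":0},
    {"xyz":[20,25,0],"turn":0},
    {"xyz":[35,40,0],"turn":0},
  ],
  gripper=0.5,
)

```text
time: 55.1
tool_pos: [0.5549, 0.226, 0.1284]
tool_rot: [-3.141, -0.002, 0.003]
contact_force: [0.9, -0.2, 0.2]
opening: 0.0458
```

>>> apply_moves(
  rows=[
    {"xyz":[35,40,0],"turn":0},
    {"xyz":[35,40,0],"turn":0},
    {"xyz":[30,35,0],"turn":0},
    {"xyz":[14,16,0],"turn":0},
    {"xyz":[0,0,0],"turn":0},
    {"xyz":[0,0,0],"turn":0},
    {"xyz":[0,0,0],"turn":0},
    {"xyz":[0,0,0],"turn":0},
  ],
)

```text
time: 56.1
tool_pos: [0.6683, 0.0953, 0.127]
tool_rot: [3.142, -0.0, 0.001]
contact_force: [-0.3, 0.6, 0.4]
opening: 0.0458
```

```bash
python3 - <<'E'
from h import *
np.set_printoptions(precision=4,suppress=True)
s=robot.observe();print(s['time'],s['tool_pos'],s['tool_rot'])
W=cam('wrist')
print(proj(W,[.6723,.0942,.035]));b=(260,180,375,285)
print(circ(W,.035,b));print(circ(W,.060,b,.013))
E
```

```text
56.1 [0.6683 0.0953 0.127 ] [ 3.1416 -0.0002  0.0011]
[320.2136 225.5605]
[((np.float32(320.5), np.float32(221.5), np.float32(23.9)), array([0.6756, 0.094 , 0.035 ]))]
[((np.float32(323.5), np.float32(225.5), np.float32(20.4)), array([0.678 , 0.0919, 0.06  ]))]
```

>>> apply_moves(
  rows=[
    {"xyz":[6,1,0],"turn":0},
    {"xyz":[0,0,25],"turn":0},
    {"xyz":[0,0,35],"turn":0},
    {"xyz":[0,0,30],"turn":0},
    {"xyz":[0,0,18],"turn":0},
    {"xyz":[0,0,10],"turn":0},
    {"xyz":[0,0,6],"turn":0},
    {"xyz":[0,0,0],"turn":0},
    {"xyz":[0,0,0],"turn":0},
  ],
)

```text
time: 57.28
tool_pos: [0.6753, 0.0934, 0.0037]
tool_rot: [3.142, -0.002, -0.0]
contact_force: [-0.3, -0.3, 0.5]
opening: 0.0459
```

>>> apply_moves(
  rows=[
    {"xyz":[0,0,0],"turn":0},
    {"xyz":[0,0,0],"turn":0},
    {"xyz":[0,0,0],"turn":0},
    {"xyz":[0,0,0],"turn":0},
  ],
  gripper=0.15,
)

```text
time: 57.78
tool_pos: [0.6749, 0.0935, 0.0031]
tool_rot: [-3.142, -0.001, -0.0]
contact_force: [0.2, -0.2, 2.7]
opening: 0.0252
```

>>> apply_moves(
  rows=[
    {"xyz":[0,0,-10],"turn":0},
    {"xyz":[0,0,-25],"turn":0},
    {"xyz":[0,0,-35],"turn":0},
    {"xyz":[0,0,-35],"turn":0},
    {"xyz":[0,0,-5],"turn":0},
    {"xyz":[0,0,0],"turn":0},
  ],
)

```text
time: 58.52
tool_pos: [0.6743, 0.0933, 0.1123]
tool_rot: [3.141, 0.001, -0.0]
contact_force: [0.5, -0.0, -0.5]
opening: 0.0251
```

>>> apply_moves(
  rows=[
    {"xyz":[-20,-15,0],"turn":0},
    {"xyz":[-35,-26,0],"turn":0},
    {"xyz":[-40,-30,0],"turn":0},
    {"xyz":[-40,-30,0],"turn":0},
    {"xyz":[-40,-30,0],"turn":0},
    {"xyz":[-40,-30,0],"turn":0},
    {"xyz":[-30,-20,0],"turn":0},
    {"xyz":[-14,-11,0],"turn":0},
    {"xyz":[0,0,0],"turn":0},
    {"xyz":[0,0,0],"turn":0},
  ],
)

```text
time: 59.78
tool_pos: [0.4168, 0.2848, 0.1124]
tool_rot: [3.141, -0.0, -0.001]
contact_force: [-0.3, -0.3, -0.9]
opening: 0.0249
```

```bash
python3 - <<'E'
from h import *
np.set_printoptions(precision=4,suppress=True)
s=robot.observe();print(s['time'],s['tool_pos'],s['opening'])
W=cam('wrist');print('hubA expect',proj(W,[.50,.29,.014]),circ(W,.014,(240,40,400,200)))
E
```

```text
59.775 [0.4168 0.2848 0.1124] 0.024871816252368225
hubA expect [311.5961 120.3123] [((np.float32(311.5), np.float32(120.5), np.float32(27.3)), array([0.4999, 0.2901, 0.014 ]))]
```

Hub A is exactly where I placed it. Lower the second one.

>>> apply_moves(
  rows=[
    {"xyz":[0,0,25],"turn":0},
    {"xyz":[0,0,35],"turn":0},
    {"xyz":[0,0,30],"turn":0},
    {"xyz":[0,0,20],"turn":0},
    {"xyz":[0,0,10],"turn":0},
    {"xyz":[0,0,5],"turn":0},
    {"xyz":[0,0,2],"turn":0},
    {"xyz":[0,0,2],"turn":0},
    {"xyz":[0,0,0],"turn":0},
    {"xyz":[0,0,0],"turn":0},
  ],
)

```text
time: 61.08
tool_pos: [0.4159, 0.2855, -0.016]
tool_rot: [-3.141, -0.001, -0.0]
contact_force: [0.1, -0.6, 0.2]
opening: 0.0249
```

>>> apply_moves(
  rows=[
    {"xyz":[0,0,1],"turn":0},
    {"xyz":[0,0,0],"turn":0},
    {"xyz":[0,0,0],"turn":0},
  ],
)

```text
time: 61.45
tool_pos: [0.4157, 0.2854, -0.0173]
tool_rot: [3.141, -0.0, -0.0]
contact_force: [1.3, -0.2, -0.5]
opening: 0.0252
```

>>> apply_moves(
  rows=[
    {"xyz":[0,0,1],"turn":0},
    {"xyz":[0,0,0],"turn":0},
    {"xyz":[0,0,0],"turn":0},
  ],
)

```text
time: 61.82
tool_pos: [0.4158, 0.2854, -0.018]
tool_rot: [-3.142, -0.0, -0.0]
contact_force: [-0.7, -0.3, 4.8]
opening: 0.0251
```

>>> apply_moves(
  rows=[
    {"xyz":[0,0,0],"turn":0},
    {"xyz":[0,0,0],"turn":0},
    {"xyz":[0,0,0],"turn":0},
    {"xyz":[0,0,-10],"turn":0},
    {"xyz":[0,0,-25],"turn":0},
    {"xyz":[0,0,-35],"turn":0},
    {"xyz":[0,0,-40],"turn":0},
    {"xyz":[0,0,-35],"turn":0},
    {"xyz":[0,30,-30],"turn":0},
    {"xyz":[0,50,0],"turn":0},
  ],
  gripper=0.5,
)

```text
time: 63.08
tool_pos: [0.4173, 0.2058, 0.1597]
tool_rot: [-3.14, -0.006, 0.002]
contact_force: [0.6, -0.6, -0.7]
opening: 0.0458
```

>>> apply_moves(
  rows=[
    {"xyz":[0,50,0],"turn":0},
    {"xyz":[0,50,0],"turn":0},
    {"xyz":[0,50,0],"turn":0},
    {"xyz":[0,50,0],"turn":0},
    {"xyz":[0,50,0],"turn":0},
    {"xyz":[0,50,0],"turn":0},
    {"xyz":[0,50,0],"turn":0},
    {"xyz":[0,30,0],"turn":0},
    {"xyz":[0,0,0],"turn":0},
    {"xyz":[0,0,0],"turn":0},
  ],
)

```text
time: 64.32
tool_pos: [0.4154, -0.1738, 0.1569]
tool_rot: [-3.141, 0.0, -0.0]
contact_force: [0.6, 0.3, -0.1]
opening: 0.0457
```

```bash
python3 - <<'E'
from h import *
np.set_printoptions(precision=4,suppress=True)
s=robot.observe();print(s['time'],s['tool_pos'],s['opening'])
T=cam('top');S=cam('scene')
cr=lambda c,x0,y0,x1,y1:cv2.resize(c['frame'][y0:y1,x0:x1],(400,300),interpolation=cv2.INTER_CUBIC)
cv2.imwrite('pics/c12.png',np.vstack([np.hstack([cr(T,180,145,420,325),cr(S,330,165,450,255)]),np.hstack([cr(S,230,195,390,315),cr(T,280,90,560,300)])]))
for X in([.50,.29,.02],[.416,.2855,.02]):print(proj(T,X),proj(S,X))
v=cv2.cvtColor(T['frame'],cv2.COLOR_BGR2GRAY).astype(int);m=np.zeros(v.shape,np.uint8);m[188:292,293:337]=v[188:292,293:337]<135;m=cv2.morphologyEx(m,cv2.MORPH_OPEN,np.ones((7,7)))
cs,_=cv2.findContours(m,0,2);R=cv2.minAreaRect(max(cs,key=cv2.contourArea));print('carrier',R,plane(T,R[0],.029))
E
```

```text
64.325 [ 0.4154 -0.1738  0.1569] 0.045651088384473314
[234.0624 267.2369] [387.4026 211.8694]
[235.0172 300.225 ] [375.3885 191.1884]
carrier ((316.5, 235.0), (94.0, 29.0), 90.0) [0.5819 0.0781 0.029 ]
```

View pics/c12.png

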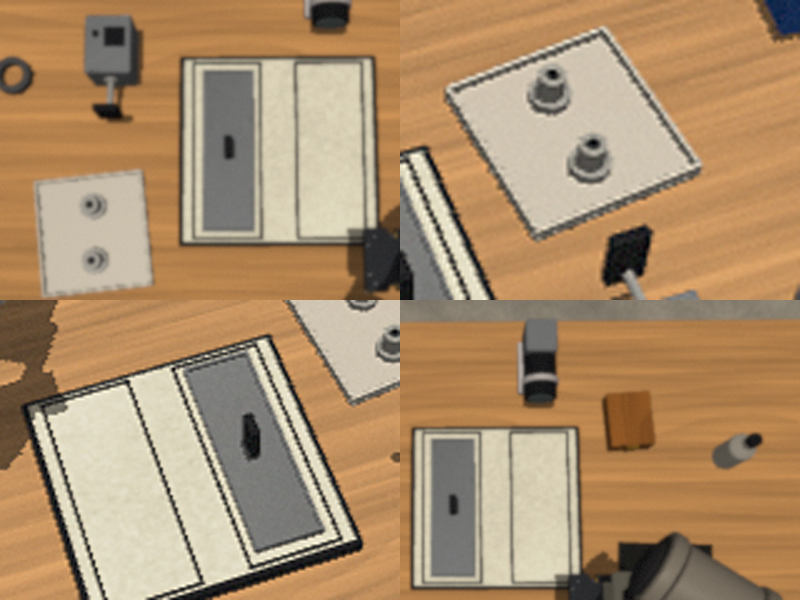

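Both hubs stand upright in the tray: top crop (93,206) and (95,260), scene crop (550,88) and (590,158). The carrier lies in the load outline at (0.582,0.078), the slide is home, and the case, ring and bottle are in place.

```bash
python3 -c "
from cell import robot
print(robot.observe()['time'],robot.hand_in())"
```

```text
the job is handed in; nothing more can be done
64.425 None
```

The job is done and handed in at about 64 s of the 210 s; the hand-in reports no verdict.

**What I did:** The mat held two hubs.
- I stood both hubs on the carrier and slid it by its handle into the camera outline.
- I pulled the capture slide 50 mm to its stop (10–11 N) and held it about 2.3 s, then guided it home.
- I slid the carrier back into the load outline and stood both hubs in the tray.

**Last checks:**
- **Hubs:** both look upright on the tray floor, at about (0.500, 0.290) and (0.416, 0.285). The tray centre is about (0.46, 0.289).
- **Carrier:** it is at (0.582, 0.078), within about 5 mm of the load outline's centre and square to it.
- **Capture slide:** it was back where it started in the scene camera image.
- **Bystanders:** the case, ring and bottle look unmoved, judged by eye.

**What failed or disagreed:**
- **Fingertips:** they sit about 40 mm short of the reported TCP. My first grasp therefore closed above a hub without gripping it. I found this in two views, corrected for it, and later contacts agreed.
- **Knocked hub:** one hub on the carrier was knocked about 14 mm aside before the shot. It stayed flat and within limits, so I left it there until unloading.
- **Tray position:** my two measurements of the tray's centre differed by about 5 mm.
- **Picture budget:** I viewed 16 pictures, two over the budget of 14.

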